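# Count to the third gap and slide the carton home

### The arm

A 7-joint arm with a two-finger parallel gripper is mounted at the origin on the work surface. World frame = base frame: x ahead of the robot, y to its left, z up, the work surface at z = 0. Lengths are in m, angles in rad, forces in N, time in s.
With the tool pointing down it reaches from about 0.4 to 0.85 m from the base axis. Payload 4.5 kg.
Tool frame: the origin (TCP) lies on the centre line of the jaws, within the pads' length; the fingertips stand 14 mm ahead of it and the grasp point (between the pads) lies 5 mm behind it (r.tcp_to_tips is the z of the fingertips in the tool frame, in m); z points along the fingers, y is the direction in which the jaws open and shut (so a half turn about z gives the same grasp; the last joint's range is limited). The gripper opens to 88 mm and grips with 3 to 60 N. Pads are 18 mm wide; open, the fingers measure 123 mm over their backs; the gripper's body (75 mm by 187 mm) begins 45 mm behind the grasp point.
Start: joints at [-1.195, 0.689, -0.195, 1.565, 0.157, 0.902, -0.215], TCP at [0.209, 0.589, 0.224] pointing down, gripper open.
Joint ranges: [-3.01, 3.01], [-0.46, 2.08], [-1.47, 1.51], [0.13, 2.56], [-1, 4.14], [0.04, 2.09], [-2.66, 2.66]. Speed limits (rad/s): [2.57, 2.57, 3.14, 3.14, 3.14, 3.14, 3.14].

### API

Orientations are given as a unit quaternion [x, y, z, w].
In Python, from plant import r, viewer gives the robot as it stands.
- The arm moves only by the shell command python3 -m inch 'ROWS' [FORCE]. ROWS is JSON, a list of rows, each a list of 3 entries, a list of its own where there are three numbers: the closure, from 0 (fully open) to 1 (shut), then the shift along the tool's x, y, z in cm, then the turn about the tool's z in degrees. In form: [[fingers, [x, y, z], yaw], ...]. A call has 1 to 20 rows; each row is the pose to reach, as a shift and turn from the pose commanded when the call began, along the tool's axes at that moment; what a row does not reach only later rows make up. A row lasts 1/10 s, in which the tool goes at most 50 mm and 8.59 degrees, less where a joint would pass 70% of its speed; a pose out of reach is approached as far as the arm can. A call with a gripper value outside its range is refused whole. The fingers move at their own pace and stop on an object; FORCE is the grip in N (left out, the last holds). Time passes only in rows, so rows that repeat a pose let the fingers close. It gives the time, the measured TCP pose, the force and the opening at its end, in the units of the state.
- r.get_state(): the state, without advancing time (a new reading comes with each control period).
- viewer.snapshot(name): name is "scene" or "top" or "wrist"; returns the picture (384x512x3 uint8, red, green, blue); there is no depth.
- viewer.camera_params(name): a dict with "intrinsics" (3x3 intrinsics, pixels), "k1" (the pictures are not rectified: a ray, as slopes to the right and down, at radius r is drawn at 1 + k1 r^2 times it, then the intrinsics apply), "world_to_cam" (4x4, takes a point from world to camera coordinates). Camera axes: x right, y up, looking along -z (the intrinsics and any distortion apply to the point x, -y, -z); pixel columns grow to the right and rows downward; lengths in m; the calibration is good to about 2 mm. A picture is of the moment at which its call begins: read the wrist's pose just before it. camera_params takes no time and is no camera call; for the wrist camera it gives the pose at the moment of the call.
- r.finish_job(): hands the job in, once; it reports no verdict.
Trained networks look in the newest picture that a camera, given by its name, has taken for a name from the list of things; names that differ only in an ending like _2 or _b are one class to them, and where a whole thing is asked for, a point or a joint stands for the part that bears it (a point fixed in the world has none). Each returns a list of dicts, best first, with "p" (0 to 1); they miss things now and then, are a little off and sometimes report something else, mostly with a low value. They report only what shows in the picture. A call takes as long as a camera call. They do not tell look-alikes from the thing itself.
- viewer.outline_of(camera, name): "pixels" (384x512 bool, what is visible of it) and "bbox" ([left, top, width, height] in pixels, round what is visible of it).
The state is a dict: "clock": time; "q": joint angles; "qd": joint speeds; "joint_torque": joint torques, N m; "tool_pos": TCP position; "eef_rot": TCP orientation; "contact_force": force on the tool from outside, world axes, zero at the start; "moment": the same for the moment, N m; "opening": opening from 0.0 (shut) to 1.0 (fully open).
Only numpy, scipy, OpenCV 4.12 (cv2) and the standard library are available. Lean on these libraries where they do the work, as an engineer would, in place of code of your own. Each camera call takes 0.05 s, during which the arm holds its last target.

### The job

Starting at the rack's closed end plate, run a fingertip along the top rail and count the gaps, touching the rail over the first, the second and the third in turn. Then slide the carton that stands on the bench in front of the rack squarely into that third gap, pushing it with the fingers until it is fully home against the back stop. Never lift or tip the carton, and leave everything else where it stands.

Things in the scene. Friction and masses are not known exactly. Their poses are not given: they have to be found in the camera images.
- rack: Bottomless rack of dark sheet steel fixed to the bench, 424 mm long (y), open towards the robot. Two ends and five dividers make six gaps, each set differently, 56 to 76 mm clear; the bench is their floor. Origin on the bench, mid-length, at the mouth (front edges of the dividers); x points into the gaps, z up. Back stop: upright sheet, face at x = +90 mm, 88 mm high.
- rail: Round steel bar, 12 mm thick, 424 mm long, along the whole front of the rack over the mouths of the gaps; smooth and rigid. Origin at its middle, on its axis, 90 mm above the bench and 6 mm inside the mouth; y runs along it. Its top is 96 mm above the bench; things up to 84 mm high pass under it.
- end_plate: Closed end plate, solid dark sheet 4 mm thick, 128 mm deep, 108 mm high (12 mm above the rail), at one end of the row or the other (rack y = +212 or -212 mm); gaps are counted from it, the first being the one beside it. Origin on the bench, in its mid-thickness, level with the mouth.
- end_loop: Open end frame of thin dark rod (8 mm), 84 mm high, at the other end of the row. Origin as the end plate's.
- carton: Sealed cardboard carton on the bench in front of the rack, 100 mm long (its x), 46 mm wide (y), 75 mm high, 0.2 to 0.4 kg; origin at the centre of its underside. Its x points roughly into the rack. Pushed below half height it slides; pushed higher it may tip. Fully home, far end against the back stop, it stands 10 mm proud of the mouth.
- divider1: Divider 1 of 5, counted from the rack's +y end (the robot's left), whichever end has the end plate: upright divider sheet in the rack, 4 mm thick (y), 90 mm deep (x, from the mouth to the back stop), top at 84 mm; origin on the bench in the middle of its front edge, at the mouth; axes as the rack. 
- divider2: Divider 2 of 5, counted from the rack's +y end (the robot's left), whichever end has the end plate: upright divider sheet in the rack, 4 mm thick (y), 90 mm deep (x, from the mouth to the back stop), top at 84 mm; origin on the bench in the middle of its front edge, at the mouth; axes as the rack. 
- divider3: Divider 3 of 5, counted from the rack's +y end (the robot's left), whichever end has the end plate: upright divider sheet in the rack, 4 mm thick (y), 90 mm deep (x, from the mouth to the back stop), top at 84 mm; origin on the bench in the middle of its front edge, at the mouth; axes as the rack. 
- divider4: Divider 4 of 5, counted from the rack's +y end (the robot's left), whichever end has the end plate: upright divider sheet in the rack, 4 mm thick (y), 90 mm deep (x, from the mouth to the back stop), top at 84 mm; origin on the bench in the middle of its front edge, at the mouth; axes as the rack. 
- divider5: Divider 5 of 5, counted from the rack's +y end (the robot's left), whichever end has the end plate: upright divider sheet in the rack, 4 mm thick (y), 90 mm deep (x, from the mouth to the back stop), top at 84 mm; origin on the bench in the middle of its front edge, at the mouth; axes as the rack. 
- stock_low: Cardboard carton already stocked in a gap, 90 x 42 x 55 mm; leave it. Origin centre of underside.
- stock_tall: Cardboard carton already stocked in a gap, 84 x 44 x 74 mm; leave it. Origin centre of underside.
- cup_stack: Upside-down stack of white paper cups, 81 mm across, 112 mm high, beside the carton; leave it. Origin centre of underside.
- bowl_stack: Stack of tan paper bowls, 108 mm across, 58 mm high, beside the carton; leave it. Origin centre of underside.
- tape_roll: Roll of clear packing tape lying flat, 84 mm across, 48 mm high, beside the carton; leave it. Origin centre of underside.
- marker: White marker with a black cap, 138 mm long, 16 mm thick, lying beside the carton; leave it. Origin under its middle.
- cleaner: White plastic bottle, 62 mm across, 170 mm high, off to one side; leave it. Origin centre of underside.
Mind the look-alikes: they are no part of the job. What is shaped like the end_plate but pink is not meant. Leave any pink look-alike of the carton alone.

How it is judged:
On the way, in this order (a step that is already met when the one before it is completed fails the run):
1. a fingertip touches the top rail over gap 1, counted from the end plate (contact force between the fingers and rail above 0.3 N and ((y of end_plate in the frame of rack above 0 m and y of the grasp point in the frame of end_plate below -0 m and y of the grasp point in the frame of divider1 above 0 m) or (y of end_plate in the frame of rack below 0 m and y of the grasp point in the frame of divider5 below -0 m and y of the grasp point in the frame of end_plate above 0 m))), for 0.04 s.
2. a fingertip touches the top rail over gap 2, counted from the end plate (contact force between the fingers and rail above 0.3 N and ((y of end_plate in the frame of rack above 0 m and y of the grasp point in the frame of divider1 below -0 m and y of the grasp point in the frame of divider2 above 0 m) or (y of end_plate in the frame of rack below 0 m and y of the grasp point in the frame of divider4 below -0 m and y of the grasp point in the frame of divider5 above 0 m))), for 0.04 s.
3. a fingertip touches the top rail over gap 3, counted from the end plate (contact force between the fingers and rail above 0.3 N and ((y of end_plate in the frame of rack above 0 m and y of the grasp point in the frame of divider2 below -0 m and y of the grasp point in the frame of divider3 above 0 m) or (y of end_plate in the frame of rack below 0 m and y of the grasp point in the frame of divider3 below -0 m and y of the grasp point in the frame of divider4 above 0 m))), for 0.04 s.
4. after the count, the carton goes into the third gap (((y of end_plate in the frame of rack above 0 m and y of carton in the frame of divider2 below -0.02 m and y of carton in the frame of divider3 above 0.02 m and x of carton in the frame of rack above 0 m) or (y of end_plate in the frame of rack below 0 m and y of carton in the frame of divider3 below -0.02 m and y of carton in the frame of divider4 above 0.02 m and x of carton in the frame of rack above 0 m))), for 0.1 s.
At the end, for the whole second after the job is handed in: The carton stands at rest on the bench, upright, in the third gap from the end plate (between its two walls), square to the rack within 0.17 rad, its far end within 7 mm of the back stop (origin more than 33 mm inside the mouth); the other things lie within 20 mm of where they began (((y of end_plate in the frame of rack above 0 m and y of carton in the frame of divider2 below -0.02 m and y of carton in the frame of divider3 above 0.02 m) or (y of end_plate in the frame of rack below 0 m and y of carton in the frame of divider3 below -0.02 m and y of carton in the frame of divider4 above 0.02 m)) and x of carton in the frame of rack above 0.033 m and angle between the x axis of carton and the x axis of rack, either way round below 0.17 rad and angle between carton's own z axis and vertical below 0.08 rad and height (world z) of carton below 0.006 m and linear speed of carton below 0.01 m/s and distance of each of stock_low, stock_tall, cup_stack, bowl_stack, tape_roll, marker, cleaner from where it was at the start of the episode below 0.02 m); the robot touches nothing.
It fails at once if the carton is lifted off the bench (height (world z) of carton above 0.012 m).
It fails at once if the carton is tipped (angle between carton's own z axis and vertical above 0.35 rad).
It fails at once if another thing on the bench is moved by more than 20 mm (distance of any of stock_low, stock_tall, cup_stack, bowl_stack, tape_roll, marker, cleaner from where it was at the start of the episode above 0.02 m).
It also fails if it takes over 72 s, if anything falls off the work surface, if the arm or the gripper's body presses on something with over 40 N, if the wrist force passes 120 N, or if a joint passes its speed limit or range.

## Working session

There is one attempt and no reset: what is moved stays moved. The work goes in short steps, Python scripts to look and compute and a shell command to move; the robot and the scene stay as the last step left them, time stands still between calls to the robot, and variables do not carry over. Pictures are saved under pics/ and viewed, and the job is handed in when it is done.

```bash
ls; mkdir -p pics; python3 - <<'E'
from plant import r, viewer
import cv2
print(r.get_state()); print(r.tcp_to_tips)
for n in ["scene","top","wrist"]:
    im=viewer.snapshot(n); cv2.imwrite(f"pics/{n}0.png",im[:,:,::-1])
    p=viewer.camera_params(n); print(n,p)
E
```

```text
pics
{'clock': 0.0, 'q': array([-1.19515036,  0.6899776 , -0.19450846,  1.56633717,  0.15727039,
        0.90252158, -0.21505906]), 'qd': array([-6.73903119e-04,  1.54138219e-03, -1.28462523e-04, -1.32946646e-04,
        8.21568336e-04, -9.32085986e-04, -9.18587731e-05]), 'joint_torque': array([ 1.70608973e-04, -5.27569664e+01, -1.26656581e+00, -1.53426200e+01,
       -5.26098954e-02,  6.65092492e-03,  1.71397137e-04]), 'tool_pos': array([0.20933923, 0.58819124, 0.22291574]), 'eef_rot': array([ 1.70041688e-01,  9.85436433e-01, -9.22486080e-04, -9.88315892e-05]), 'contact_force': array([-0.286243  , -0.16278897,  0.67551724]), 'moment': array([ 0.04256429,  0.01722869, -0.02695374]), 'opening': 0.9987774072942038}
0.014
scene {'intrinsics': array([[435.6362701 ,   0.        , 254.14698018],
       [  0.        , 435.6362701 , 188.53415753],
       [  0.        ,   0.        ,   1.        ]]), 'k1': -0.047907439469228146, 'world_to_cam': array([[-0.55991095,  0.82845759,  0.01255981,  0.3569152 ],
       [-0.5024972 , -0.35158615,  0.78986312,  0.16785056],
       [ 0.65878395,  0.4359
[... 421 characters left out ...]
1,  3.13514029e-02,  2.01909669e-01,
        -5.39089733e-01],
       [-2.01821388e-01, -5.98818514e-03,  9.79404038e-01,
        -1.21031170e+00],
       [ 0.00000000e+00,  0.00000000e+00,  0.00000000e+00,
         1.00000000e+00]])}
wrist {'intrinsics': array([[269.45709931,   0.        , 254.31514675],
       [  0.        , 269.45709931, 193.84452279],
       [  0.        ,   0.        ,   1.        ]]), 'k1': -0.01788366401331293, 'world_to_cam': array([[ 0.33418742,  0.94250555, -0.00143598, -0.62363302],
       [-0.90847317,  0.32171397, -0.26678948,  0.03704247],
       [-0.25098859,  0.09046224,  0.96375376, -0.38840155],
       [ 0.        ,  0.        ,  0.        ,  1.        ]])}
```

View pics/scene0.png

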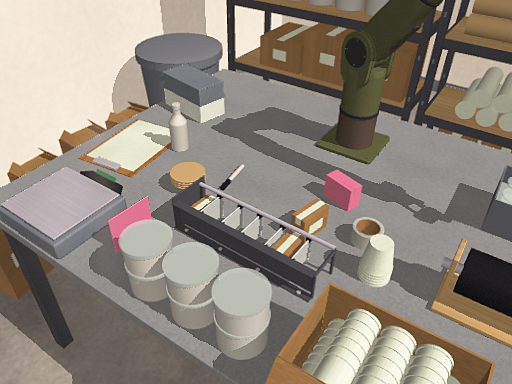

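View pics/top0.png

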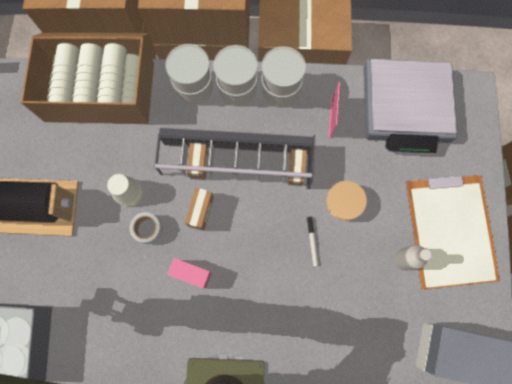

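View pics/wrist0.png

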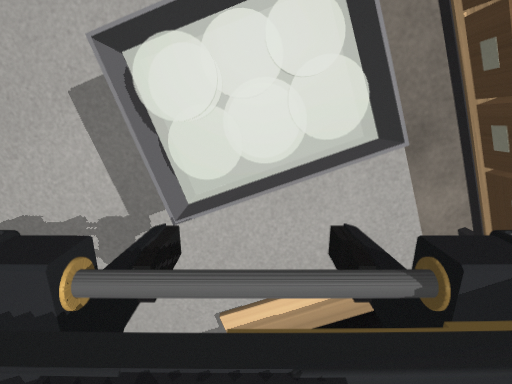

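```bash
cat > h.py <<'E'
import numpy as np, cv2
from plant import r, viewer
class Cam:
    def __init__(s,n):
        p=viewer.camera_params(n); s.K=np.array(p["intrinsics"]); s.k=p["k1"]; s.T=np.array(p["world_to_cam"])
    def proj(s,P):
        P=np.atleast_2d(P); c=P@s.T[:3,:3].T+s.T[:3,3]
        a=np.c_[c[:,0],-c[:,1]]/(-c[:,2:3]); r2=(a**2).sum(1,keepdims=True)
        a=a*(1+s.k*r2); return a@s.K[:2,:2].T+s.K[:2,2]
    def ray(s,uv):
        uv=np.atleast_2d(uv).astype(float); d=(uv-s.K[:2,2])/np.array([s.K[0,0],s.K[1,1]])
        a=d.copy()
        for _ in range(20): a=d/(1+s.k*(a**2).sum(1,keepdims=True))
        v=np.c_[a[:,0],-a[:,1],-np.ones(len(a))]@s.T[:3,:3]
        return -s.T[:3,:3].T@s.T[:3,3], v
    def at(s,uv,z):
        o,v=s.ray(uv); return o+v*((z-o[2])/v[:,2:3])
E
python3 - <<'E'
from h import *
im=cv2.imread("pics/top0.png")
cv2.imwrite("pics/topz.png",cv2.resize(im[115:235,120:340],None,fx=3.6,fy=3.6,interpolation=cv2.INTER_CUBIC))
im=cv2.imread("pics/scene0.png")
cv2.imwrite("pics/scenez.png",cv2.resize(im[160:310,160:400],None,fx=3.3,fy=3.3,interpolation=cv2.INTER_CUBIC))
for n in ["rack","rail","end_plate","end_loop","carton","divider1","divider3","stock_low","stock_tall","cup_stack","bowl_stack","tape_roll","marker","cleaner"]:
    for c in ["top","scene"]:
        o=viewer.outline_of(c,n)
        print(n,c,[(round(d["p"],2),d["bbox"]) for d in o[:6]])
print(r.get_state()["clock"])
E
```

```text
rack top [(0.56, [155.8, 125.2, 157.4, 53.5])]
rack scene [(0.6, [174.1, 184.5, 162.8, 118.8])]
rail top [(0.72, [153.4, 162.0, 155.8, 15.3]), (0.44, [257.0, 142.2, 6.5, 13.0])]
rail scene [(0.58, [198.1, 184.1, 135.3, 66.8])]
end_plate top [(0.81, [326.7, 83.8, 12.0, 53.5]), (0.53, [306.7, 136.7, 8.7, 51.6])]
end_plate scene [(0.84, [172.0, 177.0, 35.5, 48.7]), (0.6, [108.9, 197.7, 45.3, 52.9])]
end_loop top [(0.54, [155.1, 138.2, 4.8, 35.1])]
end_loop scene [(0.6, [170.5, 175.9, 36.8, 51.9]), (0.53, [310.6, 249.5, 25.9, 50.2])]
carton top [(0.96, [186.3, 190.0, 26.0, 41.4]), (0.69, [169.6, 259.7, 36.8, 29.4]), (0.5, [152.7, 163.6, 154.2, 14.3])]
carton scene [(0.93, [292.1, 198.7, 38.8, 33.3]), (0.66, [326.1, 172.3, 35.1, 39.1]), (0.65, [193.4, 194.1, 17.2, 16.8]), (0.45, [295.6, 238.3, 16.3, 25.0])]
divider1 top [(0.68, [209.7, 139.2, 9.3, 34.9]), (0.56, [284.7, 144.8, 6.1, 34.6]), (0.52, [236.5, 142.4, 3.9, 21.4]), (0.52, [258.4, 141.0, 5.5, 22.4]), (0.47, [181.5, 140.3, 4.3, 32.0]), (0.31, [186.9, 144.4, 21.6, 35.2])]
divider1 scene [(0.88, [200.3, 197.1, 23.8, 21.9]), (0.72, [2
[... 761 characters left out ...]
1.5])]
stock_tall top [(0.66, [187.2, 143.1, 23.7, 36.3]), (0.57, [394.1, 246.5, 38.9, 24.2])]
stock_tall scene [(0.76, [272.2, 230.3, 35.9, 25.9])]
cup_stack top [(0.81, [103.4, 174.9, 38.2, 32.9])]
cup_stack scene [(0.89, [357.0, 237.1, 37.3, 52.4])]
bowl_stack top [(0.88, [328.5, 179.4, 38.0, 39.9])]
bowl_stack scene [(0.72, [171.3, 164.2, 31.1, 26.9])]
tape_roll top [(0.84, [128.5, 213.6, 35.5, 29.4])]
tape_roll scene [(0.79, [350.2, 216.7, 33.8, 35.0]), (0.25, [218.5, 163.8, 25.6, 27.5])]
marker top [(0.69, [311.9, 217.5, 2.9, 48.7])]
marker scene [(0.45, [222.3, 163.1, 20.3, 27.6])]
cleaner top [(0.67, [395.0, 245.9, 35.7, 21.6])]
cleaner scene [(0.83, [166.2, 102.5, 23.7, 49.3])]
1.55
```

View pics/topz.png

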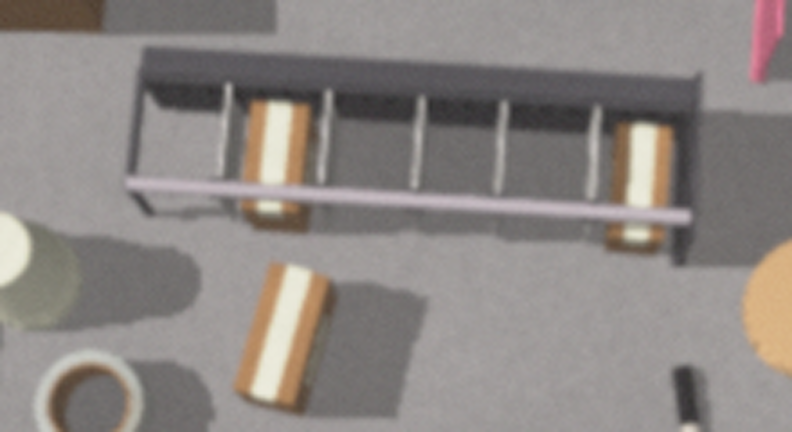

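View pics/scenez.png

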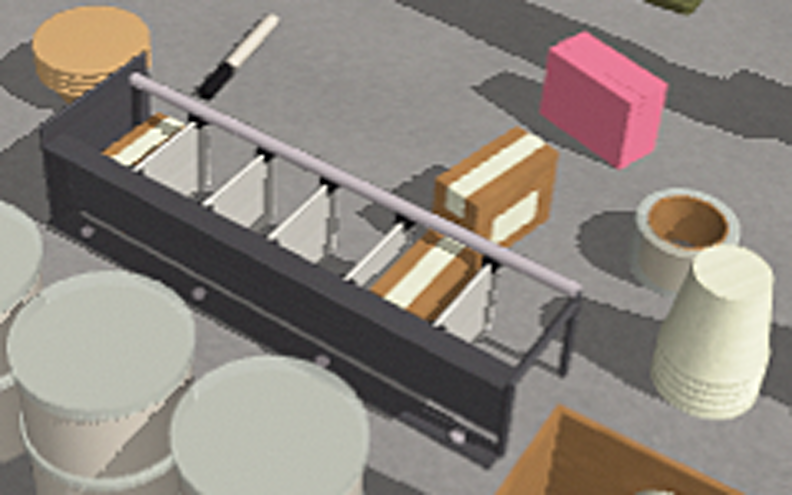

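```bash
python3 - <<'E'
from h import *
from scipy.optimize import least_squares
t=Cam("top"); s=Cam("scene")
zt=lambda u,v: [(u+.5)/3.6-.5+120,(v+.5)/3.6-.5+115]
zs=lambda u,v: [(u+.5)/3.3-.5+160,(v+.5)/3.3-.5+160]
def W(p,P):
    c,sn=np.cos(p[2]),np.sin(p[2]); P=np.array(P,float)
    return np.c_[p[0]+c*P[:,0]-sn*P[:,1],p[1]+sn*P[:,0]+c*P[:,1],P[:,2]]
mod=[[.006,.212,.09],[.006,-.212,.09]]
ot=[zt(129,184),zt(690,216)]; os_=[zs(577,290),zs(136,79)]
for use in ("t","s","ts"):
    def f(p):
        w=W(p,mod); e=[]
        if "t" in use: e.append((t.proj(w)-ot).ravel())
        if "s" in use: e.append((s.proj(w)-os_).ravel())
        return np.concatenate(e)
    R=least_squares(f,[.6,-.05,0]); print(use,R.x.round(4),R.fun.round(1))
p=R.x
# dividers: midpoint of visible top line
for i,(u,v) in enumerate([(224,135),(325,137),(418,142),(502,147),(595,151)]):
    w=t.at([zt(u,v)],.084)[0]; c,sn=np.cos(p[2]),np.sin(p[2]); d=w[:2]-p[:2]
    print(i+1,w.round(4),"rack",round(c*d[0]+sn*d[1],4),round(-sn*d[0]+c*d[1],4))
# carton top quad
q=[zt(*a) for a in [(272,265),(330,279),(295,408),(237,392)]]
print(t.at(q,.075).round(4))
for o in viewer.outline_of("top","carton")[:1]:
    cs,_=cv2.findContours(o["pixels"].astype(np.uint8),0,2); print(cv2.minAreaRect(max(cs,key=len)))
    
for n in ["cup_stack","bowl_stack","tape_roll","marker","cleaner"]:
    o=viewer.outline_of("top",n)[0]["bbox"]; print(n,t.at([[o[0]+o[2]/2,o[1]+o[3]/2]],.03).round(3))
print(r.get_state()["tool_pos"])
E
```

```text
t [ 0.5969 -0.004  -0.0274] [-0.7 -0.1  0.6  0. ]
s [ 0.5949 -0.0016 -0.0354] [ 0.4  0.4 -0.5 -0.7]
ts [ 0.5959 -0.0027 -0.0308] [-1.1 -0.   0.1  0.6  0.   0.2 -1.3 -0.5]
1 [0.6507 0.1379 0.084 ] rack 0.0504 0.1422
2 [0.6514 0.0612 0.084 ] rack 0.0534 0.0656
3 [ 0.6496 -0.0093  0.084 ] rack 0.0538 -0.0049
4 [ 0.6477 -0.0728  0.084 ] rack 0.0539 -0.0685
5 [ 0.6468 -0.143   0.084 ] rack 0.0552 -0.1387
[[0.5531 0.0967 0.075 ]
 [0.5437 0.0526 0.075 ]
 [0.4459 0.0735 0.075 ]
 [0.4563 0.117  0.075 ]]
((199.91285705566406, 208.62387084960938), (23.179399490356445, 40.89918518066406), 16.699241638183594)
cup_stack [[0.548 0.308 0.03 ]]
bowl_stack [[ 0.545 -0.323  0.03 ]]
tape_roll [[0.446 0.232 0.03 ]]
marker [[ 0.423 -0.228  0.03 ]]
cleaner [[ 0.39  -0.503  0.03 ]]
[0.20949041 0.58886406 0.22376876]
```

```bash
python3 -m inch '[[0,[-6,-6,-5],-4],[0,[-12,-12,-5.6],-8],[0,[-18,-18,-5.6],-12],[0,[-24,-24.5,-5.6],-16],[0,[-30,-30.5,-5.6],-17.8],[0,[-36,-37,-5.6],-17.8],[0,[-42,-43,-5.6],-17.8],[0,[-48.5,-49.5,-5.6],-17.8],[0,[-48.5,-49.5,-5.6],-17.8],[0,[-48.5,-49.5,-5.6],-17.8],[0,[-48.5,-49.5,-5.6],-17.8],[0,[-48.5,-49.5,-5.6],-17.8],[0,[-48.5,-49.5,-5.6],-17.8],[0,[-48.5,-49.5,-5.6],-17.8],[0,[-48.5,-49.5,-5.6],-17.8],[0,[-48.5,-49.5,-5.6],-17.8],[0,[-48.5,-49.5,-5.6],-17.8],[0,[-48.5,-49.5,-5.6],-17.8],[0,[-48.5,-49.5,-5.6],-17.8],[0,[-48.5,-49.5,-5.6],-17.8]]'
python3 - <<'E'
from h import *
s=r.get_state(); print(s["clock"],s["tool_pos"],s["eef_rot"],s["contact_force"])
im=viewer.snapshot("wrist"); cv2.imwrite("pics/w1.png",cv2.resize(im[:,:,::-1],None,fx=1.5,fy=1.5,interpolation=cv2.INTER_CUBIC))
np.savez("w1.npz",T=viewer.camera_params("wrist")["world_to_cam"],im=im)
E
```

```text
clock: 3.85
tool_pos: [0.5003, -0.0391, 0.2798]
eef_rot: [0.015, 1.0, 0.0, 0.0]
contact_force: [0.1, 0.1, 1.2]
opening: 1.003
3.85 [ 0.5003237  -0.03905487  0.27982279] [1.46046748e-02 9.99893342e-01 9.06643943e-05 1.00056569e-05] [0.13323837 0.12930974 1.18678606]
```

View pics/w1.png

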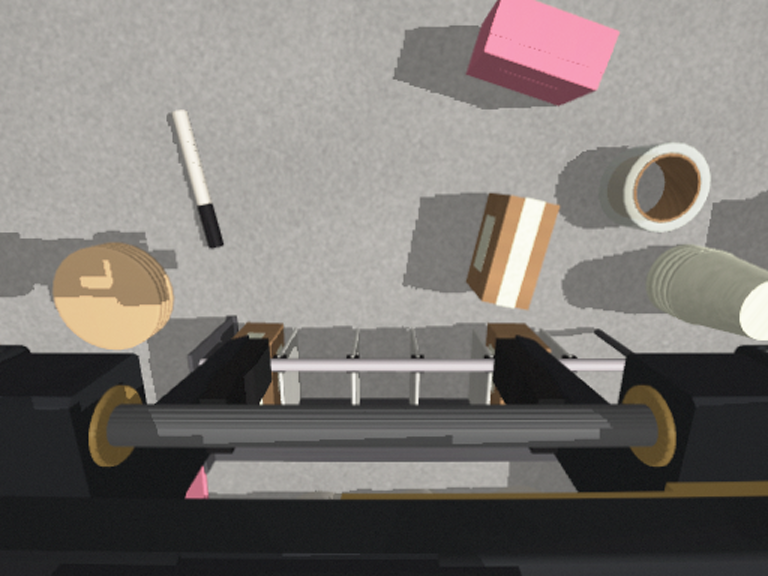

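```bash
python3 - <<'E'
from h import *
d=np.load("w1.npz"); im=d["im"][:,:,::-1]
cv2.imwrite("pics/w1z.png",cv2.resize(im[205:275,170:300],None,fx=6,fy=6,interpolation=cv2.INTER_CUBIC))
cv2.imwrite("pics/w1c.png",cv2.resize(im[120:215,290:385],None,fx=6,fy=6,interpolation=cv2.INTER_CUBIC))
E
```

```text
(no output)
```

View pics/w1z.png

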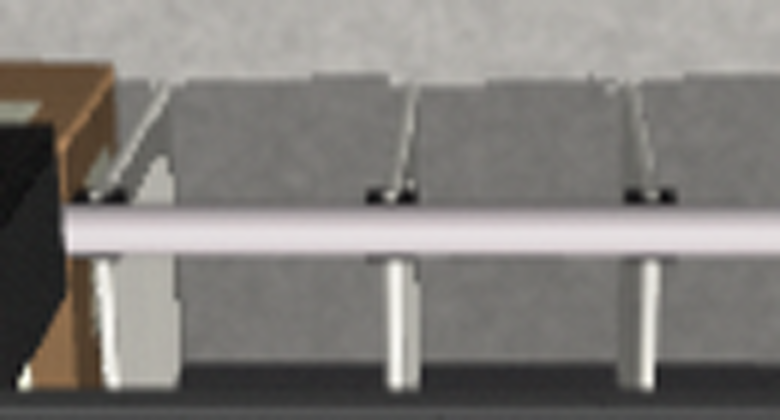

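View pics/w1c.png

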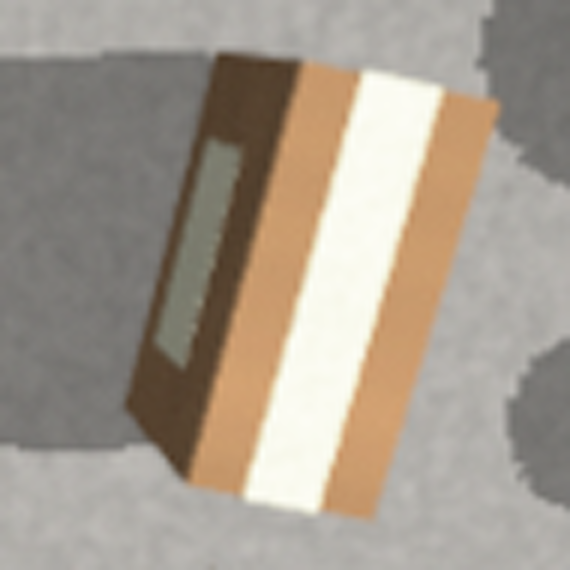

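```bash
cat >> h.py <<'E'
class SC(Cam):
    def __init__(s,K,k,T): s.K=K;s.k=k;s.T=T
E
python3 - <<'E'
from h import *
c=Cam("wrist"); c.T=np.load("w1.npz")["T"]
z=lambda u,v,x0,y0:[(u+.5)/6-.5+x0,(v+.5)/6-.5+y0]
for n,b,t,m in [("d5",(168,82),(105,190),(108,300)),("d4",(412,83),(397,190),(396,320)),("d3",(632,86),(651,190),(649,320))]:
    print(n,"base",c.at([z(*b,170,205)],0)[0].round(4),"top",c.at([z(*t,170,205)],.084)[0].round(4),"topmid",c.at([z(*m,170,205)],.084)[0].round(4))
print("rail",c.at([z(200,230,170,205),z(750,230,170,205)],.091).round(4))
q=[z(*a,290,120) for a in [(302,62),(500,102),(375,520),(188,482)]]
P=c.at(q,.075); print(P.round(4), P.mean(0)); d=P[2]+P[3]-P[0]-P[1]; print(np.degrees(np.arctan2(d[1],d[0])),np.hypot(*d[:2])/2)
print(c.at([z(127,405,290,120)],0))
E
```

```text
d5 base [ 0.5945 -0.1412  0.    ] top [ 0.5905 -0.1389  0.084 ] topmid [ 0.6196 -0.141   0.084 ]
d4 base [ 0.5969 -0.0705  0.    ] top [ 0.5924 -0.069   0.084 ] topmid [ 0.6269 -0.0709  0.084 ]
d3 base [ 0.5996 -0.0068  0.    ] top [ 0.5942 -0.0084  0.084 ] topmid [ 0.6287 -0.009   0.084 ]
rail [[ 0.5982 -0.1154  0.091 ]
 [ 0.6019  0.0144  0.091 ]]
[[0.4482 0.075  0.075 ]
 [0.458  0.1196 0.075 ]
 [0.555  0.0983 0.075 ]
 [0.5442 0.0533 0.075 ]] [0.50132829 0.08654542 0.075     ]
-12.558811073787815 0.09889279282525501
[[0.54426391 0.05406045 0.        ]]
```

```bash
python3 -m inch '[[1,[-3,-4,1],0],[1,[-6,-8,3],0],[1,[-10,-12,6],0],[1,[-10,-13.6,10],0],[1,[-10,-13.6,13],0],[1,[-10,-13.6,13],0],[1,[-10,-13.6,13],0],[1,[-10,-13.6,13],0],[1,[-10,-13.6,13],0],[1,[-10,-13.6,13],0]]' 20
python3 - <<'E'
from h import *
im=viewer.snapshot("scene"); cv2.imwrite("pics/s2.png",cv2.resize(im[110:310,130:390,::-1],None,fx=3,fy=3,interpolation=cv2.INTER_CUBIC))
im=viewer.snapshot("wrist"); cv2.imwrite("pics/w2.png",im[:,:,::-1])
print(r.get_state())
E
```

```text
clock: 4.9
tool_pos: [0.5972, -0.1787, 0.1515]
eef_rot: [0.015, 1.0, -0.0, 0.001]
contact_force: [-1.0, 0.1, 1.1]
opening: 0.117
{'clock': 5.0, 'q': array([ 0.35224743,  0.77874247, -0.24397099,  1.64036142,  0.25121771,
        0.75172298,  1.53190676]), 'qd': array([ 0.00140553,  0.00853164,  0.0027965 ,  0.00306088,  0.0006678 ,
       -0.00283391,  0.001381  ]), 'joint_torque': array([-7.73329264e-02, -5.44278038e+01, -2.04281844e+00, -1.31262884e+01,
        1.33463726e-02,  7.11196801e-02,  8.92557614e-05]), 'tool_pos': array([ 0.59669486, -0.17892666,  0.15080356]), 'eef_rot': array([ 1.53631980e-02,  9.99881635e-01, -1.78691489e-04,  8.09676930e-04]), 'contact_force': array([-1.25333738, -0.01337911, -0.14985939]), 'moment': array([-0.02034973, -0.02840141, -0.03445076]), 'opening': 0.026827318623381977}
```

View pics/s2.png

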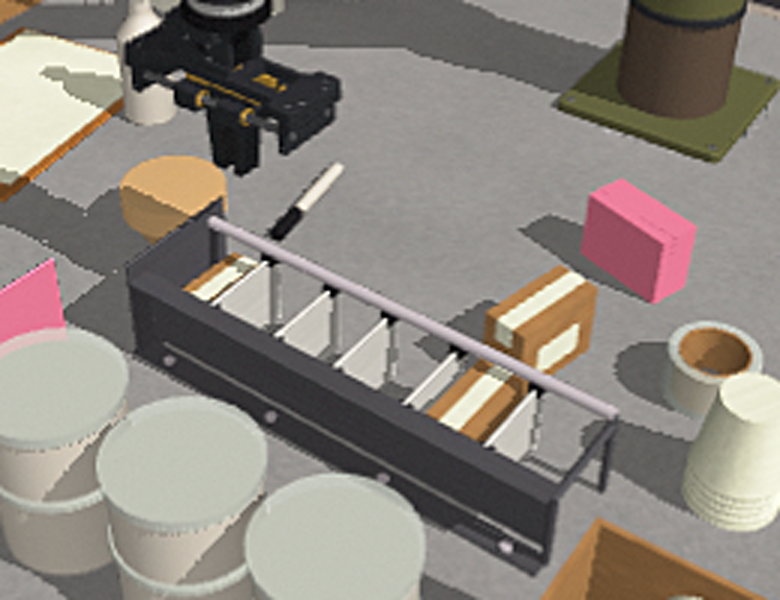

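View pics/w2.png

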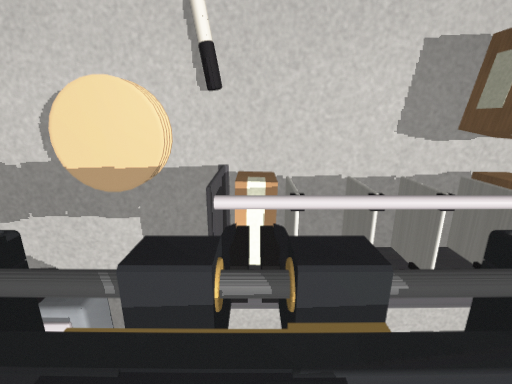

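```bash
python3 - <<'E'
from h import *
s=Cam("scene"); p=r.get_state()["tool_pos"].copy()
tip=p-[0,0,.014]
for P in (tip,[tip[0],tip[1],.096],[.5965,-.178,.096]):
    print(P,((s.proj(P)-[130,110])*3).round(0))
w=Cam("wrist"); print(w.proj(tip), w.proj([p[0],p[1],.096]))
E
```

```text
[ 0.59669486 -0.17892666  0.13680356] [[235. 192.]]
[np.float64(0.5966948603469877), np.float64(-0.17892665892054765), 0.096] [[238. 228.]]
[0.5965, -0.178, 0.096] [[238. 229.]]
[[255.00842996 222.47007456]] [[254.90577402 204.40755863]]
```

```bash
python3 - <<'E'
from h import *
im=viewer.snapshot("scene"); p=r.get_state()["tool_pos"]; s=Cam("scene"); w=Cam("wrist")
im=cv2.resize(im[110:230,160:260,::-1],None,fx=5,fy=5,interpolation=cv2.INTER_CUBIC)
for dz in (.014,-.005,-.05):
    u=(s.proj(p-[0,0,dz])[0]-[160,110]+.5)*5; cv2.circle(im,(int(u[0]),int(u[1])),3,(0,0,255),-1)
cv2.imwrite("pics/s3.png",im)
for dx in (-.009,.009): print(w.proj(p+[dx,0,-.014]))
print(p)
E
```

```text
[[254.67941137 210.1991185 ]]
[[255.43779697 234.52743608]]
[ 0.59655206 -0.17896029  0.15050664]
```

View pics/s3.png

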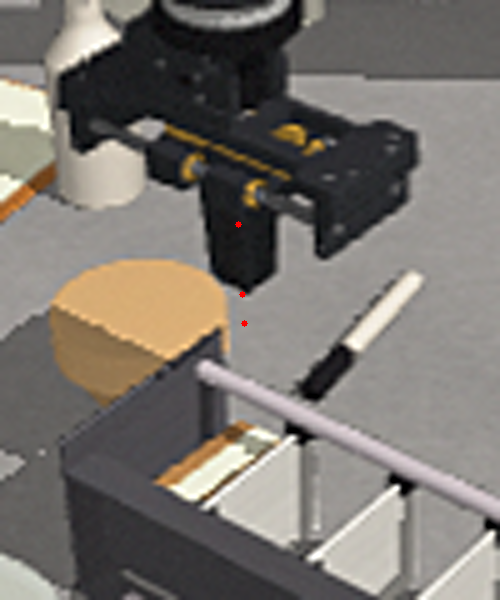

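```bash
python3 -m inch '[[1,[0,0,1],0],[1,[0,0,2],0],[1,[0,0,3],0],[1,[0,0,3.7],0],[1,[0,0,3.9],0],[1,[0,0,3.9],0],[1,[0,0,3.9],0]]'; python3 -m inch '[[1,[0,0,0.05],0],[1,[0,0,0.1],0],[1,[0,0,0.1],0]]';
```

```text
clock: 5.75
tool_pos: [0.5965, -0.1791, 0.1109]
eef_rot: [0.016, 1.0, 0.0, 0.0]
contact_force: [0.0, -0.0, -0.3]
opening: 0.005
clock: 6.05
tool_pos: [0.5963, -0.1792, 0.1099]
eef_rot: [0.016, 1.0, -0.0, 0.0]
contact_force: [0.6, -0.3, 0.9]
opening: 0.009
```

```bash
python3 -m inch '[[1,[0,0,0.05],0],[1,[0,0,0.1],0],[1,[0,0,0.1],0]]'; python3 -m inch '[[1,[0,0,0.05],0],[1,[0,0,0.1],0],[1,[0,0,0.1],0]]';python3 - <<'E'
from h import *
im=viewer.snapshot("scene"); p=r.get_state()["tool_pos"]; s=Cam("scene")
im=cv2.resize(im[110:230,160:260,::-1],None,fx=5,fy=5,interpolation=cv2.INTER_CUBIC)
cv2.imwrite("pics/s4.png",im); print(r.get_state()["contact_force"])
E
```

```text
clock: 6.35
tool_pos: [0.5962, -0.179, 0.1086]
eef_rot: [0.016, 1.0, 0.0, -0.0]
contact_force: [1.0, -0.7, -0.2]
opening: 0.007
clock: 6.65
tool_pos: [0.5962, -0.1791, 0.1076]
eef_rot: [0.016, 1.0, 0.0, -0.0]
contact_force: [-0.7, -0.1, -0.0]
opening: 0.006
[-0.27717975 -0.59968914  0.1618474 ]
```

View pics/s4.png

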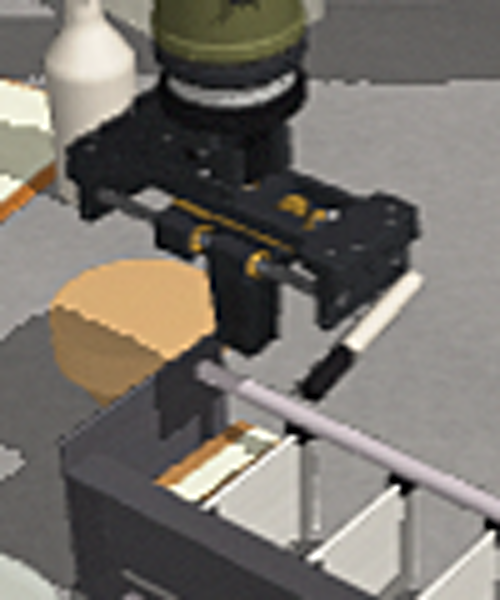

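```bash
python3 - <<'E'
from h import *
p=r.get_state()["tool_pos"]
for n,(x0,x1,y0,y1),f in (("top",(250,350,110,210),6),("wrist",(200,310,160,260),6)):
    c=Cam(n); im=viewer.snapshot(n)
    im=cv2.resize(im[y0:y1,x0:x1,::-1],None,fx=f,fy=f,interpolation=cv2.INTER_CUBIC)
    im=cv2.convertScaleAbs(im,alpha=1.8,beta=25)
    for P,col in ((p-[0,0,.014],(0,0,255)),(p+[0,0,.006],(0,255,0)),([p[0],p[1],.096],(255,0,0))):
        u=(c.proj(P)[0]-[x0,y0]+.5)*f; cv2.circle(im,(int(u[0]),int(u[1])),4,col,-1)
    cv2.imwrite(f"pics/{n}4.png",im)
E
```

```text
(no output)
```

View pics/top4.png

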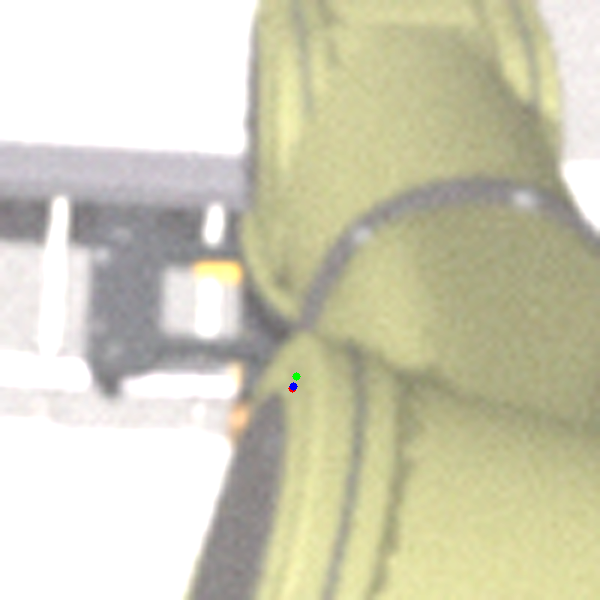

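View pics/wrist4.png

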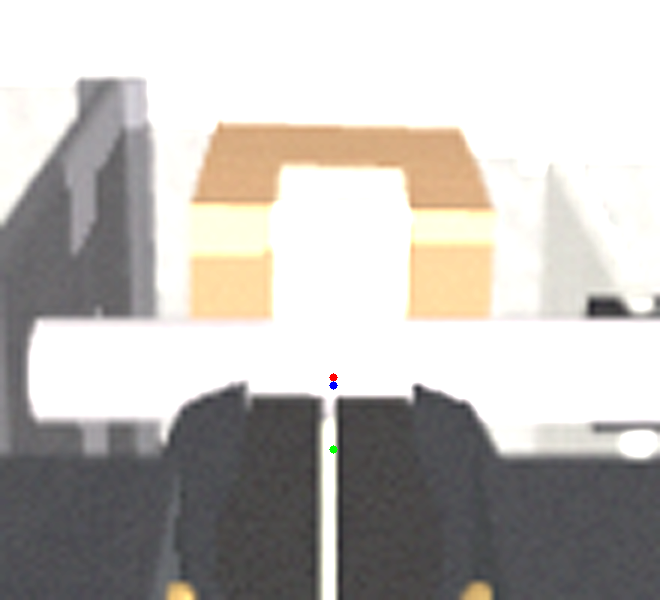

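```bash
python3 - <<'E'
from h import *
p=r.get_state()["tool_pos"]; w=Cam("wrist"); s=Cam("scene"); print(p)
for dx in (-.009,0,.009,-.02):
  for h in (-.014,-.004,.006,.016):
    a=w.proj(p+[dx,0,h])[0]; b=s.proj(p+[dx,.0,h])[0]
    print(dx,h,((a-[200,160]+.5)*6).round(0),((b-[160,110]+.5)*5).round(0))
E
```

```text
[ 0.59622475 -0.17907253  0.10767193]
-0.009 -0.014 [331. 304.] [259. 378.]
-0.009 -0.004 [331. 334.] [258. 363.]
-0.009 0.006 [331. 368.] [257. 349.]
-0.009 0.016 [331. 406.] [257. 334.]
0 -0.014 [333. 378.] [249. 386.]
0 -0.004 [333. 412.] [248. 371.]
0 0.006 [334. 449.] [247. 357.]
0 0.016 [334. 492.] [246. 342.]
0.009 -0.014 [335. 450.] [239. 394.]
0.009 -0.004 [336. 487.] [238. 380.]
0.009 0.006 [336. 529.] [237. 365.]
0.009 0.016 [337. 575.] [236. 350.]
-0.02 -0.014 [328. 211.] [271. 368.]
-0.02 -0.004 [328. 236.] [271. 354.]
-0.02 0.006 [328. 265.] [270. 339.]
-0.02 0.016 [328. 297.] [269. 324.]
```

```bash
python3 -m inch '[[1,[0,0,0.3],0],[1,[0,0,0.6],0],[1,[0,0,0.8],0],[1,[0,0,0.8],0]]'; python3 -m inch '[[1,[0,0,0.1],0],[1,[0,0,0.2],0],[1,[0,0,0.3],0]]';python3 -m inch '[[1,[0,0,0.1],0],[1,[0,0,0.2],0],[1,[0,0,0.3],0]]'
```

```text
clock: 7.2
tool_pos: [0.5959, -0.179, 0.0992]
eef_rot: [0.016, 1.0, 0.0, -0.0]
contact_force: [-0.6, 0.1, -0.5]
opening: 0.005
clock: 7.5
tool_pos: [0.5963, -0.1791, 0.0967]
eef_rot: [0.016, 1.0, 0.0, 0.0]
contact_force: [0.4, 0.6, 0.1]
opening: 0.003
clock: 7.8
tool_pos: [0.5962, -0.1791, 0.0936]
eef_rot: [0.016, 1.0, 0.0, -0.0]
contact_force: [0.3, -0.4, -0.1]
opening: 0.006
```

```bash
python3 -m inch '[[1,[0,0,0.1],0],[1,[0,0,0.2],0],[1,[0,0,0.3],0]]'; python3 - <<'E'
from h import *
p=r.get_state()["tool_pos"];print(p,r.get_state()["contact_force"])
im=viewer.snapshot("scene"); 
im=cv2.resize(im[110:230,160:260,::-1],None,fx=5,fy=5,interpolation=cv2.INTER_CUBIC)
cv2.imwrite("pics/s5.png",im)
im=viewer.snapshot("wrist"); 
im=cv2.resize(im[160:260,200:310,::-1],None,fx=6,fy=6,interpolation=cv2.INTER_CUBIC)
cv2.imwrite("pics/w5.png",im)
E
```

```text
clock: 8.1
tool_pos: [0.5962, -0.1791, 0.0906]
eef_rot: [0.016, 1.0, 0.0, -0.0]
contact_force: [0.4, 0.8, 0.2]
opening: 0.004
[ 0.59622736 -0.17911086  0.09060716] [0.36362812 0.83783227 0.15758025]
```

View pics/s5.png

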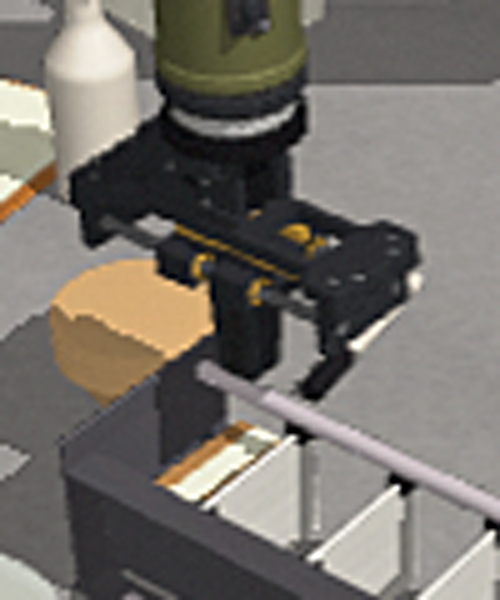

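View pics/w5.png

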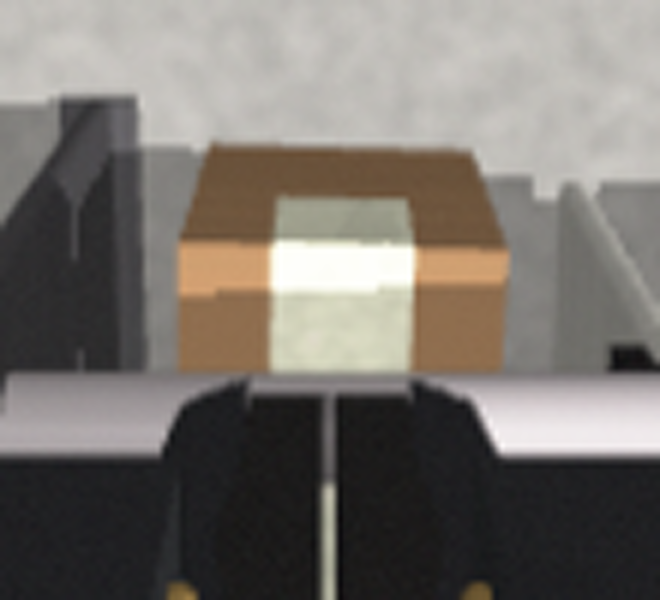

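```bash
for i in 1; do :; done; python3 -m inch '[[1,[0,0,0.1],0],[1,[0,0,0.2],0],[1,[0,0,0.2],0]]';python3 -m inch '[[1,[0,0,0.1],0],[1,[0,0,0.2],0],[1,[0,0,0.2],0]]';python3 -m inch '[[1,[0,0,0.1],0],[1,[0,0,0.2],0],[1,[0,0,0.2],0]]'
```

```text
clock: 8.5
tool_pos: [0.5961, -0.1791, 0.0885]
eef_rot: [0.016, 1.0, 0.0, -0.0]
contact_force: [-0.4, -0.1, -0.1]
opening: 0.004
clock: 8.8
tool_pos: [0.5962, -0.1791, 0.0865]
eef_rot: [0.016, 1.0, 0.0, -0.0]
contact_force: [-0.9, 0.2, 0.1]
opening: 0.006
clock: 9.1
tool_pos: [0.5961, -0.179, 0.0845]
eef_rot: [0.016, 1.0, 0.0, -0.0]
contact_force: [-0.3, -0.2, 0.8]
opening: 0.007
```

```bash
python3 -m inch '[[1,[0,0,0.1],0],[1,[0,0,0.1],0],[1,[0,0,0.1],0]]';python3 -m inch '[[1,[0,0,0.1],0],[1,[0,0,0.1],0],[1,[0,0,0.1],0]]';python3 -m inch '[[1,[0,0,0.1],0],[1,[0,0,0.1],0],[1,[0,0,0.1],0]]'
```

```text
clock: 9.4
tool_pos: [0.5962, -0.1791, 0.0836]
eef_rot: [0.016, 1.0, 0.0, -0.0]
contact_force: [-0.1, -0.0, 0.2]
opening: 0.002
clock: 9.7
tool_pos: [0.5962, -0.1791, 0.0827]
eef_rot: [0.016, 1.0, 0.0, 0.0]
contact_force: [0.2, 0.1, 0.2]
opening: 0.007
clock: 10.0
tool_pos: [0.5962, -0.1791, 0.0816]
eef_rot: [0.016, 1.0, 0.0, -0.0]
contact_force: [-0.3, -0.4, 0.8]
opening: 0.007
```

```bash
python3 -m inch '[[1,[0,0,0.1],0],[1,[0,0,0.1],0],[1,[0,0,0.1],0]]';python3 - <<'E'
from h import *
p=r.get_state()["tool_pos"];print(p,r.get_state()["contact_force"])
im=viewer.snapshot("scene"); 
im=cv2.resize(im[110:230,160:260,::-1],None,fx=5,fy=5,interpolation=cv2.INTER_CUBIC)
cv2.imwrite("pics/s6.png",im)
im=viewer.snapshot("wrist"); 
im=cv2.resize(im[160:260,200:310,::-1],None,fx=6,fy=6,interpolation=cv2.INTER_CUBIC)
cv2.imwrite("pics/w6.png",im)
E
```

```text
clock: 10.3
tool_pos: [0.5963, -0.1791, 0.0814]
eef_rot: [0.016, 1.0, -0.0, 0.0]
contact_force: [-1.1, -0.1, 4.9]
opening: 0.005
[ 0.59631901 -0.17909545  0.08140805] [-1.09406616 -0.06317127  4.88994625]
```

View pics/s6.png

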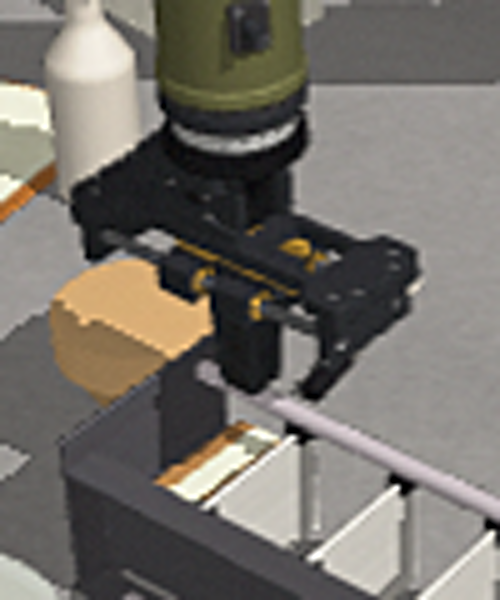

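View pics/w6.png

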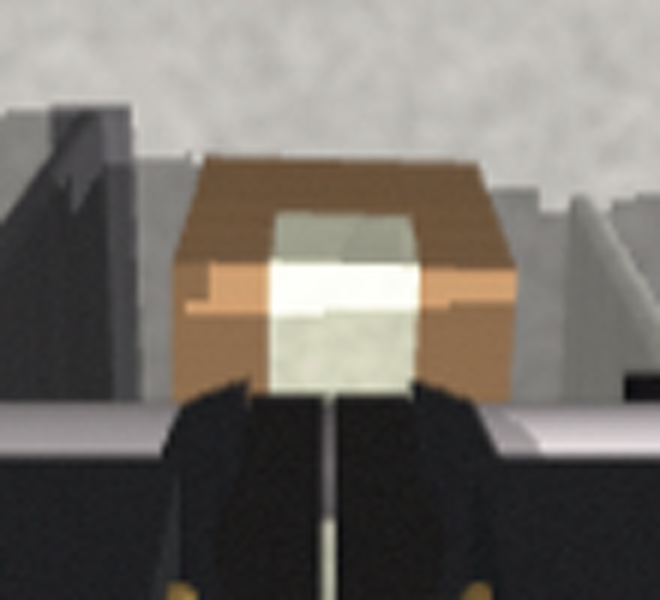

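```bash
python3 -m inch '[[1,[0,1,0],0],[1,[0,2,0],0],[1,[0,3,0],0],[1,[0,4,0],0],[1,[0,5,0],0],[1,[0,6,0],0],[1,[0,7,0],0],[1,[0,7.4,0],0],[1,[0,7.4,0],0],[1,[0,7.4,0],0]]'
```

```text
clock: 11.4
tool_pos: [0.5992, -0.1039, 0.0814]
eef_rot: [0.015, 1.0, 0.0, 0.001]
contact_force: [-1.6, -1.0, 6.1]
opening: 0.006
```

```bash
python3 -m inch '[[1,[0,1,0],0],[1,[0,2,0],0],[1,[0,3,0],0],[1,[0,4,0],0],[1,[0,5,0],0],[1,[0,6,0],0],[1,[0,6.5,0],0],[1,[0,6.5,0],0],[1,[0,6.5,0],0]]'; python3 - <<'E'
from h import *
p=r.get_state()["tool_pos"];print(p,r.get_state()["contact_force"])
im=viewer.snapshot("scene"); 
im=cv2.resize(im[110:270,160:320,::-1],None,fx=5,fy=5,interpolation=cv2.INTER_CUBIC)[:600]
cv2.imwrite("pics/s7.png",im)
im=viewer.snapshot("wrist"); cv2.imwrite("pics/w7.png",cv2.resize(im[:,:,::-1],None,fx=1.5,fy=1.5))
E
```

```text
clock: 12.3
tool_pos: [0.6009, -0.039, 0.0813]
eef_rot: [0.015, 1.0, 0.0, 0.001]
contact_force: [0.2, -1.4, 5.2]
opening: 0.006
[ 0.60092614 -0.0390269   0.08132553] [ 0.16813882 -1.42423289  5.21442873]
```

View pics/s7.png

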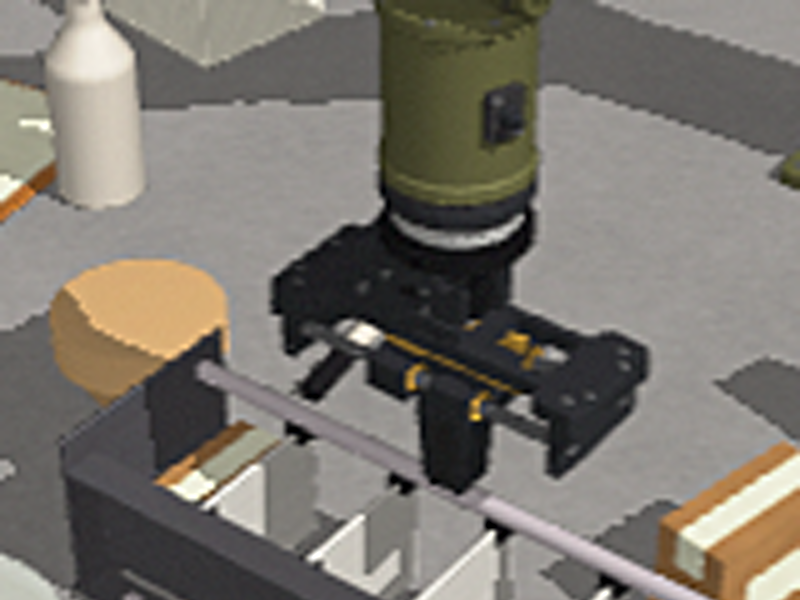

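View pics/w7.png

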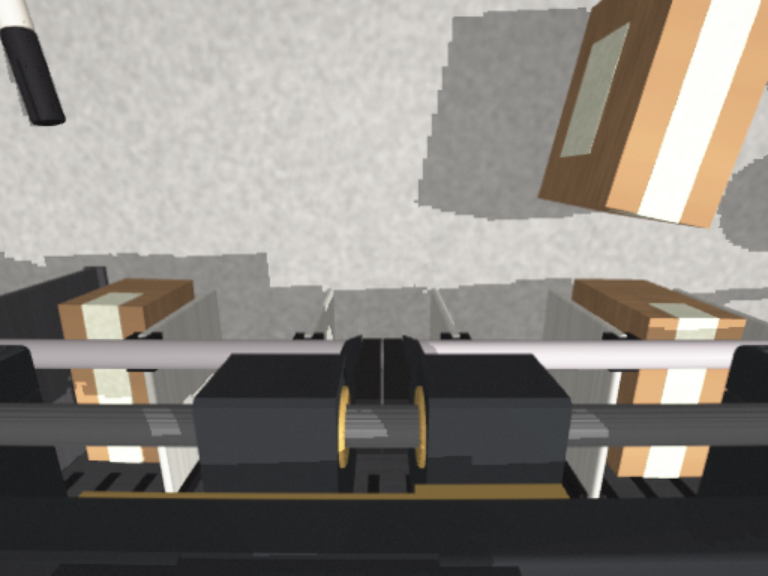

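```bash
python3 - <<'E'
from h import *
s=Cam("scene"); p=r.get_state()["tool_pos"]
for y in (.08,.085,.09,.0935,.1):
  for x in (.03,.0375,.045):
    for h in (.04,.05,.06,.07):
        u=((s.proj(p+[x,y,h])[0]-[160,110]+.5)*5)
        if abs(u[0]-557)<25 and abs(u[1]-475)<12: print(x,y,h,u.round(0))
for P in ([.009,-.017,.0145],[.009,.017,.0145],[-.009,.017,.0145]): print(((s.proj(p+P)[0]-[160,110]+.5)*5).round(0))
E
```

```text
0.03 0.08 0.07 [555. 487.]
[416. 478.]
[470. 502.]
[489. 484.]
```

```bash
python3 - <<'E'
from h import *
s=Cam("scene"); p=r.get_state()["tool_pos"]
for y in (.08,.09,.0935):
  for x in (.0,.02,.0375):
    for h in (.06,.08,.1): print(x,y,h,((s.proj(p+[x,y,h])[0]-[160,110]+.5)*5).round(0))
E
```

```text
0.0 0.08 0.06 [587. 470.]
0.0 0.08 0.08 [589. 438.]
0.0 0.08 0.1 [591. 406.]
0.02 0.08 0.06 [565. 491.]
0.02 0.08 0.08 [567. 460.]
0.02 0.08 0.1 [569. 427.]
0.0375 0.08 0.06 [546. 511.]
0.0375 0.08 0.08 [547. 479.]
0.0375 0.08 0.1 [549. 446.]
0.0 0.09 0.06 [604. 477.]
0.0 0.09 0.08 [606. 446.]
0.0 0.09 0.1 [608. 413.]
0.02 0.09 0.06 [583. 499.]
0.02 0.09 0.08 [585. 467.]
0.02 0.09 0.1 [586. 435.]
0.0375 0.09 0.06 [564. 518.]
0.0375 0.09 0.08 [565. 487.]
0.0375 0.09 0.1 [567. 454.]
0.0 0.0935 0.06 [610. 480.]
0.0 0.0935 0.08 [612. 448.]
0.0 0.0935 0.1 [615. 416.]
0.02 0.0935 0.06 [589. 502.]
0.02 0.0935 0.08 [591. 470.]
0.02 0.0935 0.1 [593. 438.]
0.0375 0.0935 0.06 [570. 521.]
0.0375 0.0935 0.08 [571. 489.]
0.0375 0.0935 0.1 [573. 457.]
```

```bash
python3 -m inch '[[1,[0,0,-2],0],[1,[0,0,-4],0],[0,[3,3,-4],3],[0,[6,7,-4],6],[0,[9,11,-4],9],[0,[10.4,12.2,-4],10.8],[0,[10.4,12.2,-4],10.8],[0,[10.4,12.2,-4],10.8],[0,[10.4,12.2,-4],10.8],[0,[10.4,12.2,-4],10.8],[0,[10.4,12.2,-4],10.8]]' 5; python3 - <<'E'
from h import *
s=r.get_state();print(s["tool_pos"],s["eef_rot"],s["contact_force"],s["opening"])
im=viewer.snapshot("scene"); 
im=cv2.resize(im[110:270,230:390,::-1],None,fx=4,fy=4,interpolation=cv2.INTER_CUBIC)[:600]
cv2.imwrite("pics/s8.png",im)
im=viewer.snapshot("wrist"); cv2.imwrite("pics/w8.png",cv2.resize(im[:,:,::-1],None,fx=1.5,fy=1.5))
E
```

```text
clock: 13.5
tool_pos: [0.5011, 0.084, 0.1206]
eef_rot: [0.111, 0.994, -0.0, 0.0]
contact_force: [-0.4, 0.1, 0.1]
opening: 0.798
[0.50107151 0.08395695 0.12059275] [ 1.10569064e-01  9.93868418e-01 -4.35283366e-05  2.19178809e-04] [-0.41434068  0.05331145  0.06707225] 0.7980237711551836
```

View pics/s8.png

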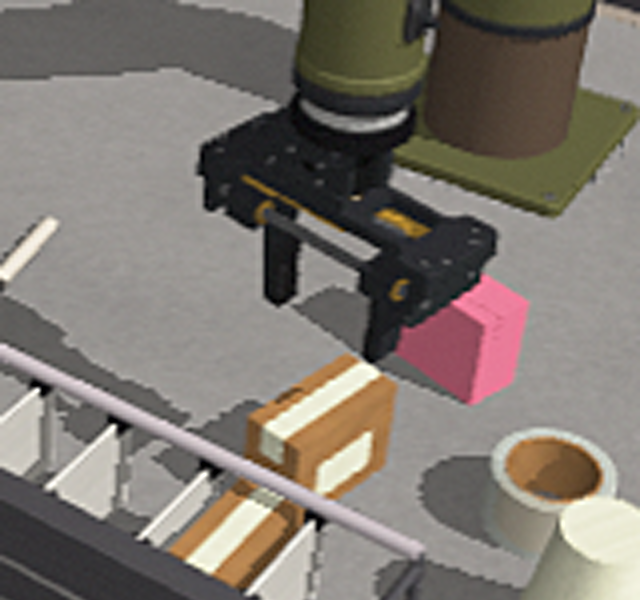

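View pics/w8.png

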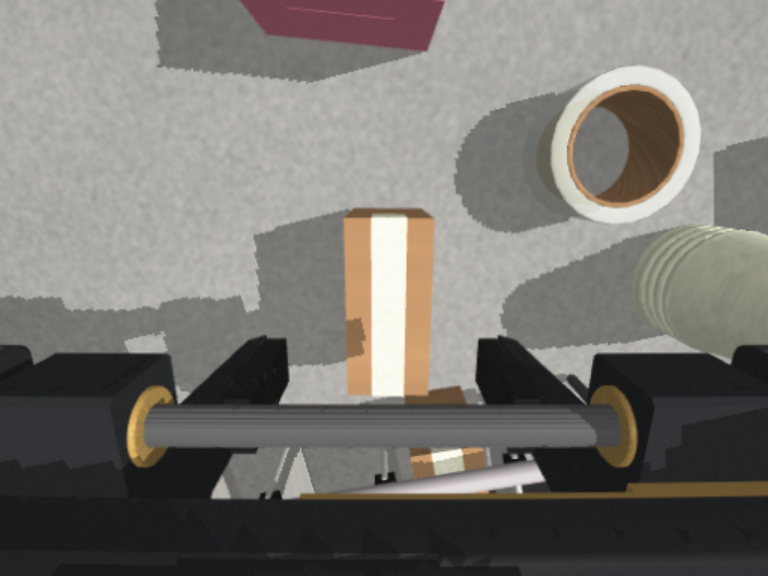

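```bash
python3 -m inch '[[0,[0,0.2,2],0],[0,[0,0.25,5],0],[0,[0,0.25,8],0],[0,[0,0.25,10],0],[0,[0,0.25,11],0],[0,[0,0.25,11.3],0],[0,[0,0.25,11.3],0],[0,[0,0.25,11.3],0]]' 5; python3 - <<'E'
from h import *
s=r.get_state();print(s["tool_pos"],s["eef_rot"],s["contact_force"],s["opening"])
im=viewer.snapshot("scene"); 
im=cv2.resize(im[110:270,230:390,::-1],None,fx=4,fy=4,interpolation=cv2.INTER_CUBIC)[:600]
cv2.imwrite("pics/s9.png",im)
E
```

```text
clock: 14.4
tool_pos: [0.5016, 0.0875, 0.0086]
eef_rot: [0.11, 0.994, 0.0, 0.001]
contact_force: [0.6, 0.0, 0.8]
opening: 1.0
[0.5016312  0.08754975 0.0085662 ] [1.09682056e-01 9.93966392e-01 3.23518257e-04 7.43960465e-04] [0.6018231  0.00317936 0.83395394] 1.0004342078504342
```

View pics/s9.png

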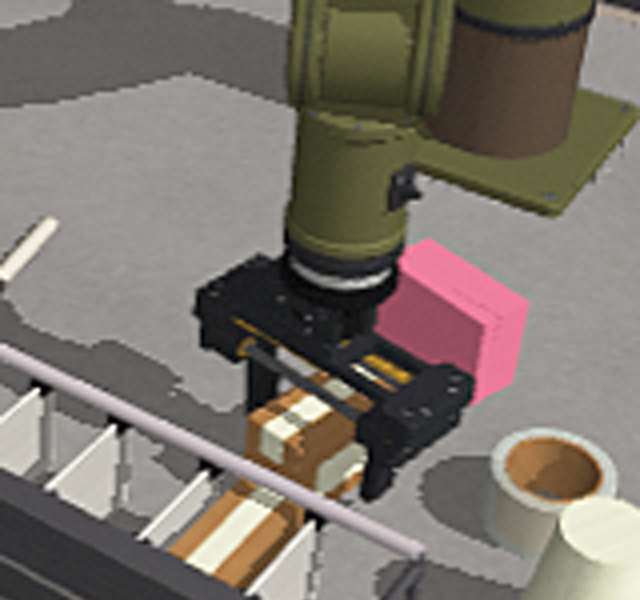

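```bash
python3 -m inch '[[0.2,[0,0,0],0],[0.42,[0,0,0],0],[0.42,[0,0,0],0],[0.42,[0,0,0],0]]' 5; python3 -m inch '[[0.42,[-0.1,-0.5,0],0],[0.42,[-0.3,-1.2,0],-1],[0.42,[-0.5,-2.1,0],-2],[0.42,[-0.7,-3.1,0],-3],[0.42,[-0.9,-4.1,0],-4],[0.42,[-1.1,-5.1,0],-5],[0.42,[-1.35,-6.1,0],-6],[0.42,[-1.6,-7.1,0],-7],[0.42,[-1.8,-8.1,0],-8],[0.42,[-2,-9.1,0],-9],[0.42,[-2.2,-10.1,0],-10],[0.42,[-2.4,-11.1,0],-10.9],[0.42,[-2.6,-11.8,0],-10.9],[0.42,[-2.7,-12.1,0],-10.9],[0.42,[-2.75,-12.3,0],-10.9],[0.42,[-2.75,-12.3,0],-10.9],[0.42,[-2.75,-12.3,0],-10.9]]'; python3 - <<'E'
from h import *
s=r.get_state();print(s["tool_pos"],s["eef_rot"],s["contact_force"],s["opening"])
im=viewer.snapshot("scene"); 
im=cv2.resize(im[110:270,200:360,::-1],None,fx=4,fy=4,interpolation=cv2.INTER_CUBIC)[:600]
cv2.imwrite("pics/s10.png",im)
im=viewer.snapshot("wrist"); cv2.imwrite("pics/w10.png",cv2.resize(im[:,:,::-1],None,fx=1.5,fy=1.5))
E
```

```text
clock: 14.85
tool_pos: [0.5011, 0.0875, 0.0079]
eef_rot: [0.11, 0.994, 0.0, 0.0]
contact_force: [-0.0, 0.5, 0.4]
opening: 0.665
clock: 16.55
tool_pos: [0.5009, -0.0389, 0.0076]
eef_rot: [0.015, 1.0, -0.0, -0.0]
contact_force: [-0.6, -0.6, 0.5]
opening: 0.581
[ 0.50086862 -0.03887776  0.00760305] [ 1.47710478e-02  9.99890842e-01 -2.88190688e-04 -1.91212146e-04] [-0.64382563 -0.5964178   0.4745973 ] 0.5811022236957345
```

View pics/s10.png

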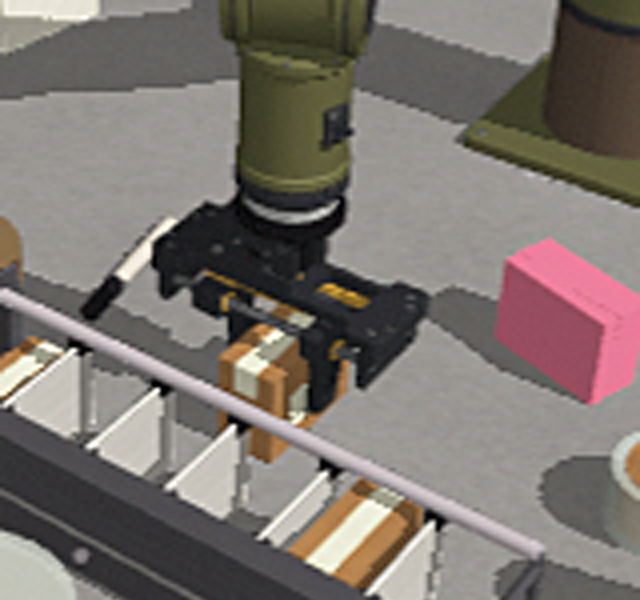

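View pics/w10.png

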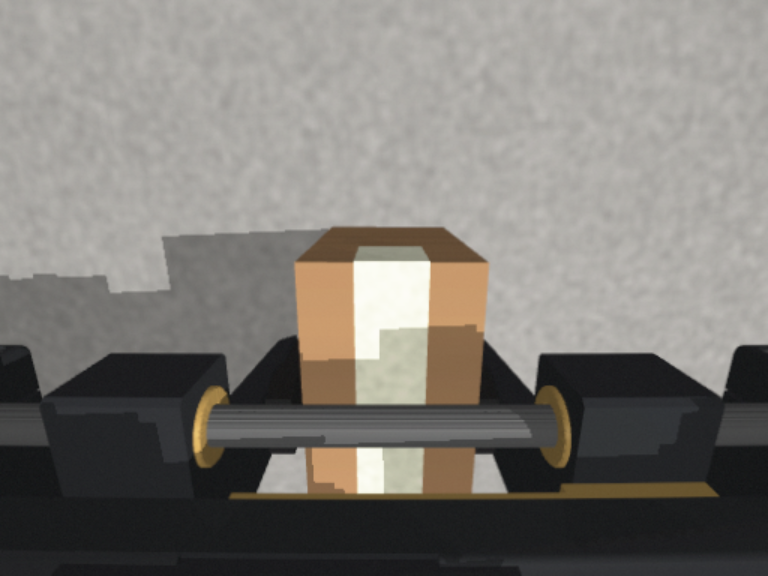

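```bash
python3 -m inch '[[0.2,[0,0,0],0],[0,[0,0,0],0],[0,[0,0,-2],0],[0,[0,0,-5],0],[0,[0,0,-9],0],[0,[0,0,-12],0],[0.4,[3,0,-12],0],[0.89,[6,0,-12],0],[0.89,[8,0,-12],0],[0.89,[8,0,-12],0],[0.89,[8,0,-12],0],[0.89,[8,0,-12],0]]' 20; python3 - <<'E'
from h import *
s=r.get_state();print(s["tool_pos"],s["eef_rot"],s["contact_force"],s["opening"])
T=viewer.camera_params("wrist")["world_to_cam"]
im=viewer.snapshot("wrist"); np.savez("w11.npz",T=T,im=im);cv2.imwrite("pics/w11.png",cv2.resize(im[:,:,::-1],None,fx=1.5,fy=1.5))
im=viewer.snapshot("top"); cv2.imwrite("pics/t11.png",cv2.resize(im[115:235,160:310,::-1],None,fx=5,fy=5,interpolation=cv2.INTER_CUBIC))
E
```

```text
clock: 17.85
tool_pos: [0.423, -0.0361, 0.1277]
eef_rot: [0.015, 1.0, 0.0, 0.001]
contact_force: [-0.1, 0.5, 0.1]
opening: 0.481
[ 0.42297241 -0.03605847  0.12772667] [1.47031131e-02 9.99891207e-01 2.23707829e-04 1.15874215e-03] [-0.10395305  0.50384969  0.05249541] 0.48062509727530944
```

View pics/w11.png

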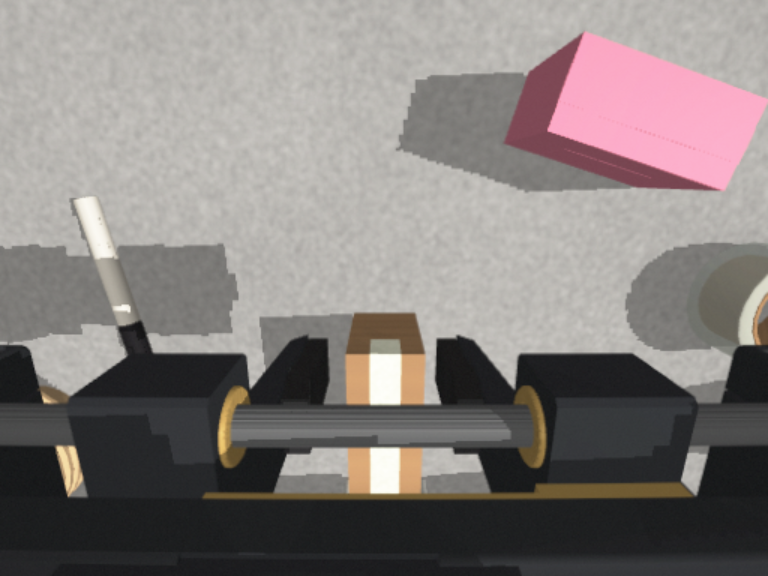

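View pics/t11.png

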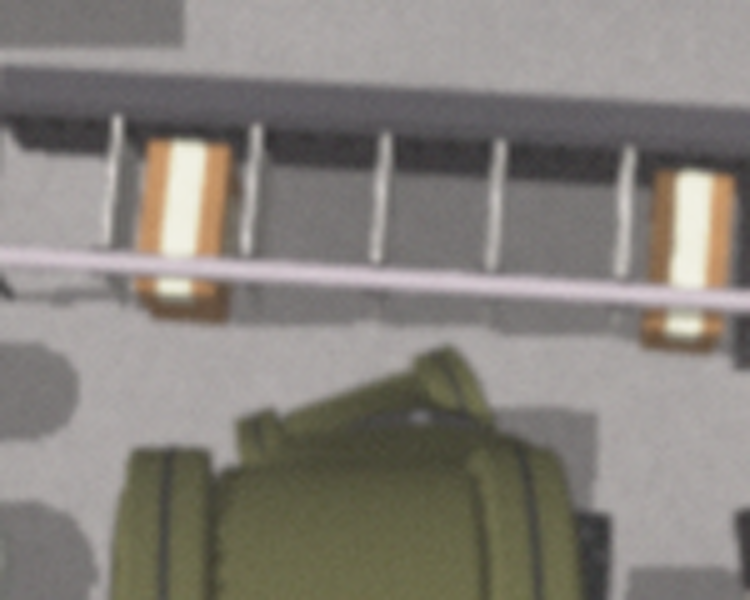

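```bash
python3 - <<'E'
from h import *
c=Cam("wrist"); c.T=np.load("w11.npz")["T"]
im=np.load("w11.npz")["im"][:,:,::-1]
cv2.imwrite("pics/w11z.png",cv2.resize(im[200:335,215:300],None,fx=4.4,fy=4.4,interpolation=cv2.INTER_CUBIC))
z=lambda u,v:[(u+.5)/1.5-.5,(v+.5)/1.5-.5]
print(c.at([z(347,354),z(424,354)],.075).round(4)); print(c.at([z(355,313.5),z(415,313.5)],0).round(4)); print(c.at([z(349,492),z(421,492)],.075).round(4))
E
```

```text
[[ 0.45   -0.0571  0.075 ]
 [ 0.4513 -0.0131  0.075 ]]
[[ 0.4511 -0.0573  0.    ]
 [ 0.4524 -0.0123  0.    ]]
[[ 0.5457 -0.0609  0.075 ]
 [ 0.547  -0.015   0.075 ]]
```

View pics/w11z.png

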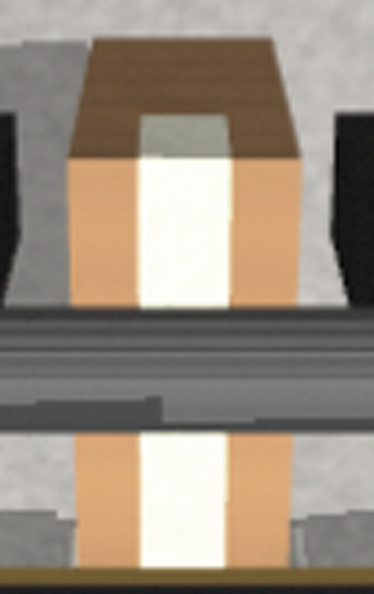

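```bash
python3 -m inch '[[0.89,[0,0.1,3],0],[0.89,[0,0.1,6],0],[0.89,[0,0.1,9],0],[0.89,[0,0.1,10.5],0],[0.89,[0,0.1,10.5],0],[0.89,[0,0.1,10.5],0]]' 20; python3 -m inch '[[0.89,[-0.5,0,0],0],[0.89,[-1,0,0],0],[0.89,[-1.5,0,0],0],[0.89,[-2,0,0],0],[0.89,[-2.5,0,0],0],[0.89,[-3,0,0],0],[0.89,[-4,0,0],0],[0.89,[-4.5,0,0],0],[0.89,[-5,0,0],0],[0.89,[-5.5,0,0],0],[0.89,[-6,0,0],0],[0.89,[-6,0,0],0]]'; python3 - <<'E'
from h import *
s=r.get_state();print(s["tool_pos"],s["eef_rot"],s["contact_force"],s["opening"])
T=viewer.camera_params("wrist")["world_to_cam"]
im=viewer.snapshot("wrist"); np.savez("w12.npz",T=T,im=im);cv2.imwrite("pics/w12.png",cv2.resize(im[:,:,::-1],None,fx=1.5,fy=1.5))
im=viewer.snapshot("scene"); 
im=cv2.resize(im[110:270,200:360,::-1],None,fx=4,fy=4,interpolation=cv2.INTER_CUBIC)[:600]
cv2.imwrite("pics/s12.png",im)
E
```

```text
clock: 18.55
tool_pos: [0.4174, -0.038, 0.0323]
eef_rot: [0.014, 1.0, -0.004, -0.011]
contact_force: [-0.6, -0.8, 0.2]
opening: 0.109
clock: 19.75
tool_pos: [0.4774, -0.0397, 0.0317]
eef_rot: [0.014, 1.0, -0.004, -0.011]
contact_force: [-0.0, -0.2, 0.6]
opening: 0.112
[ 0.47740997 -0.03971059  0.03168562] [ 0.01413873  0.99983738 -0.00380612 -0.01052765] [-0.04358214 -0.15120811  0.5630004 ] 0.11163740562135478
```

View pics/w12.png

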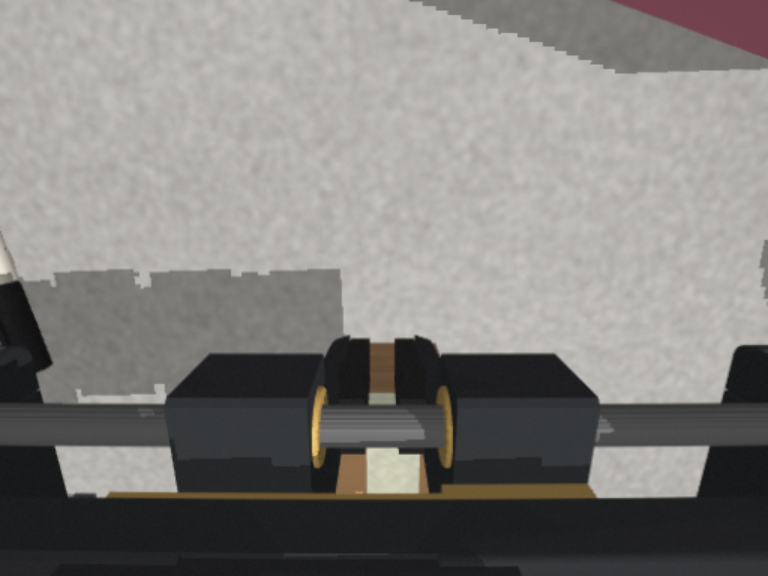

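View pics/s12.png

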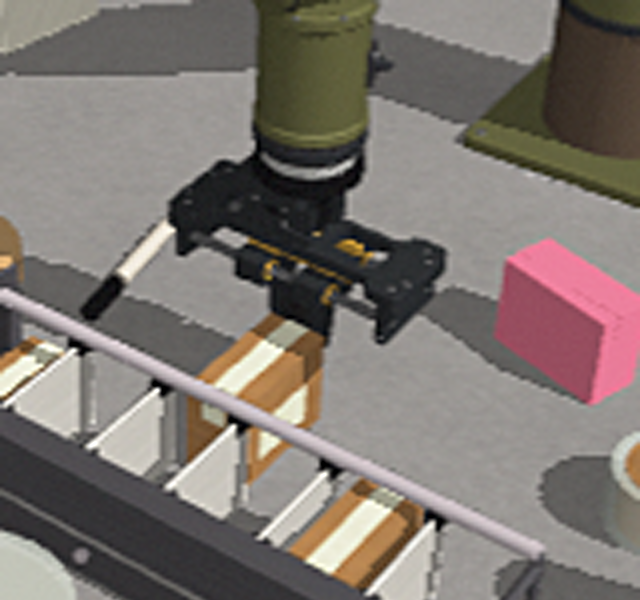

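```bash
python3 - <<'E'
from h import *
print(r.get_state()["q"].round(3))
E
python3 -m inch '[[0.89,[0.3,0.2,0],0],[0.89,[0.5,0.35,0.3],0],[0.89,[0.5,0.35,0.6],0],[0.89,[0.5,0.35,1],0],[0.89,[0.5,0.35,1],0],[0.89,[0.5,0.35,1],0]]'; python3 - <<'E'
from h import *
print(r.get_state()["q"].round(3))
T=viewer.camera_params("wrist")["world_to_cam"]
im=viewer.snapshot("wrist"); np.savez("w13.npz",T=T,im=im);cv2.imwrite("pics/w13.png",cv2.resize(im[:,:,::-1],None,fx=1.5,fy=1.5))
E
```

```text
[ 0.233  0.887 -0.413  2.104  1.001  0.387  0.533]
clock: 20.45
tool_pos: [0.4709, -0.0362, 0.0216]
eef_rot: [0.014, 1.0, -0.004, -0.011]
contact_force: [0.1, 0.2, 0.3]
opening: 0.106
[ 0.199  0.9   -0.369  2.124  1.045  0.341  0.481]
```

View pics/w13.png

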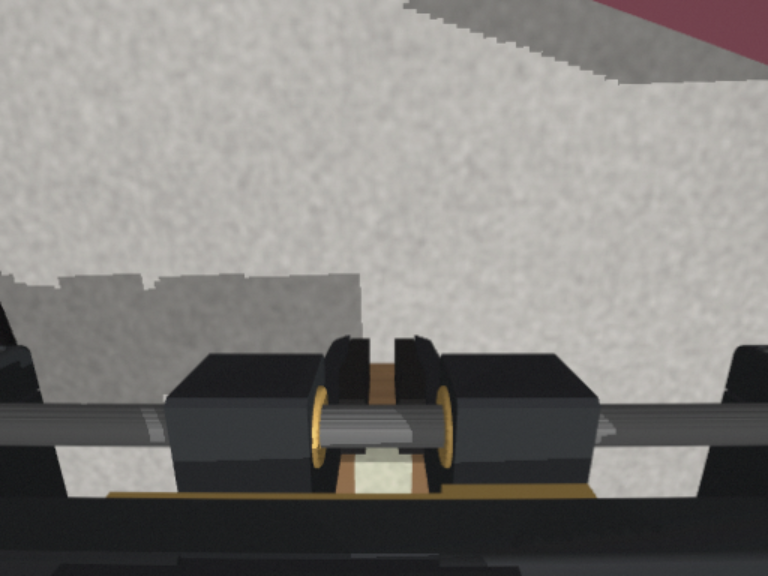

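```bash
python3 -m inch '[[0.89,[-0.5,0,0],0],[0.89,[-1,0,0],0],[0.89,[-1.6,0,0],0],[0.89,[-2.2,0,0],0],[0.89,[-2.8,0,-0.05],0],[0.89,[-3.4,0,-0.05],0],[0.89,[-4,0,-0.1],0],[0.89,[-4.6,0,-0.1],0],[0.89,[-5.2,0,-0.1],0],[0.89,[-5.8,0,-0.1],0],[0.89,[-6,0,-0.1],0],[0.89,[-6,0,-0.1],0]]'; python3 - <<'E'
from h import *
s=r.get_state();print(s["tool_pos"],s["contact_force"])
im=viewer.snapshot("wrist"); cv2.imwrite("pics/w14.png",cv2.resize(im[150:350,130:390,::-1],None,fx=2.5,fy=2.5,interpolation=cv2.INTER_CUBIC))
im=viewer.snapshot("scene"); 
im=cv2.resize(im[130:270,200:360,::-1],None,fx=5,fy=5,interpolation=cv2.INTER_CUBIC)[:600]
cv2.imwrite("pics/s14.png",im)
E
```

```text
clock: 21.7
tool_pos: [0.5317, -0.0378, 0.0215]
eef_rot: [0.014, 1.0, -0.004, -0.011]
contact_force: [-0.1, -0.2, -0.8]
opening: 0.112
[ 0.53169267 -0.03776597  0.02149314] [-0.07461457 -0.19780281 -0.78946839]
```

View pics/w14.png

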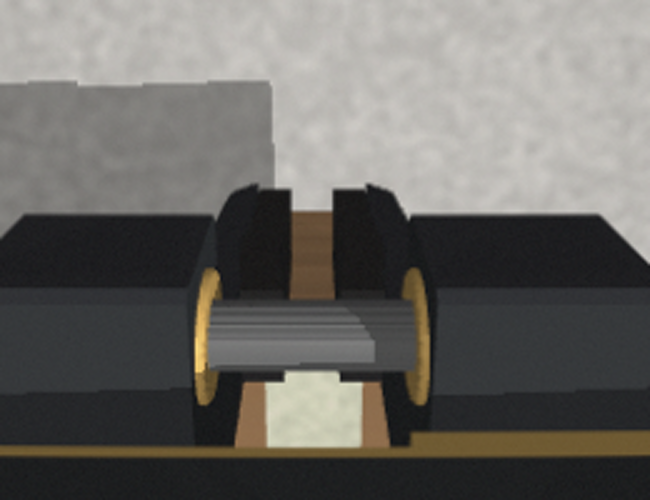

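View pics/s14.png

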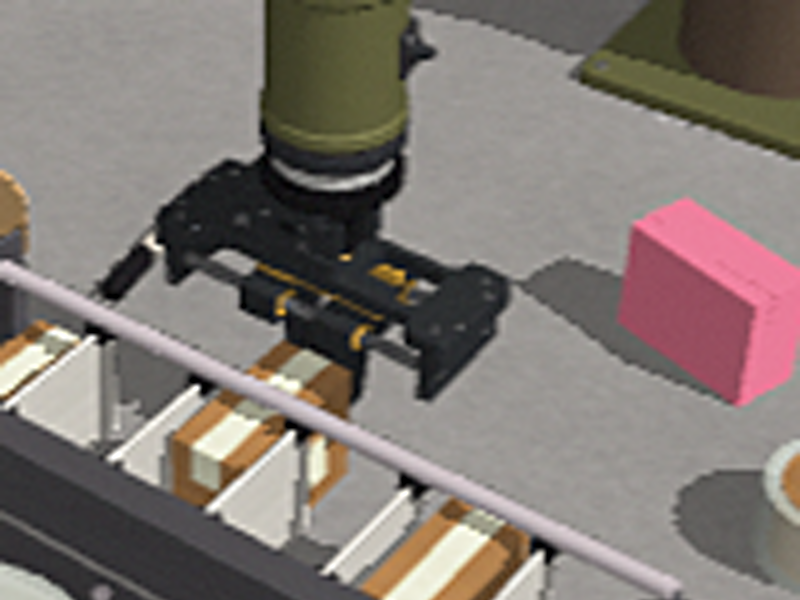

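```bash
python3 -m inch '[[0.89,[-0.5,0,-0.1],0],[0.89,[-1,0,-0.1],0],[0.89,[-1.5,0,-0.15],0],[0.89,[-2,0,-0.15],0],[0.89,[-2.5,0,-0.2],0],[0.89,[-3,0,-0.2],0],[0.89,[-3.5,0,-0.2],0],[0.89,[-3.8,0,-0.2],0],[0.89,[-3.8,0,-0.2],0]]'; python3 - <<'E'
from h import *
s=r.get_state();print(s["tool_pos"],s["contact_force"])
im=viewer.snapshot("wrist"); cv2.imwrite("pics/w15.png",cv2.resize(im[150:350,130:390,::-1],None,fx=2.5,fy=2.5,interpolation=cv2.INTER_CUBIC))
im=viewer.snapshot("scene"); 
im=cv2.resize(im[130:270,200:360,::-1],None,fx=5,fy=5,interpolation=cv2.INTER_CUBIC)[:600]
cv2.imwrite("pics/s15.png",im)
E
```

```text
clock: 22.7
tool_pos: [0.5696, -0.0389, 0.0226]
eef_rot: [0.014, 1.0, -0.004, -0.011]
contact_force: [-1.4, -0.6, -1.2]
opening: 0.113
[ 0.5696488  -0.03889606  0.022558  ] [-1.36781338 -0.56411291 -1.2075425 ]
```

View pics/s15.png

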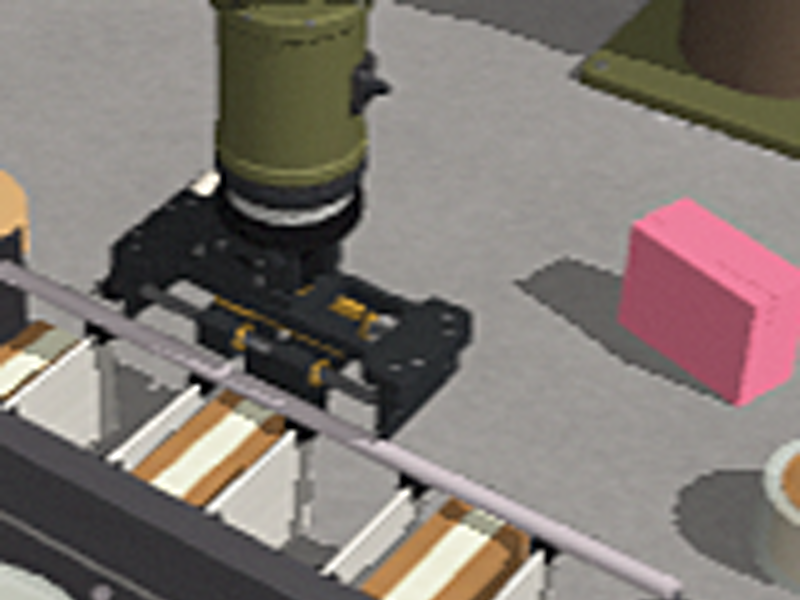

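View pics/w15.png

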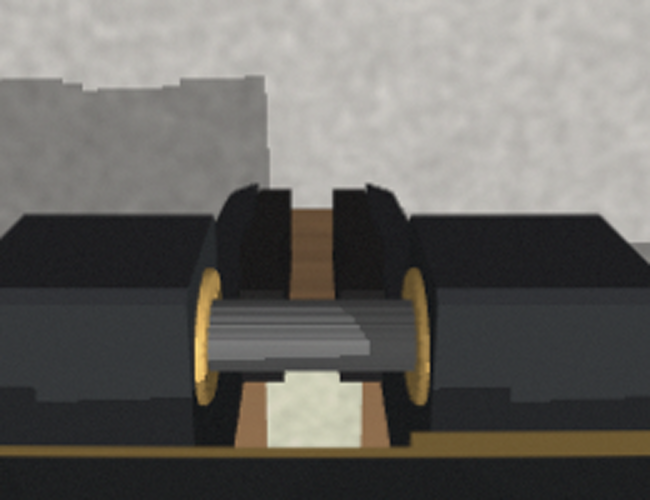

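```bash
python3 -m inch '[[0.89,[-0.2,0,-0.05],0],[0.89,[-0.4,0,-0.05],0],[0.89,[-0.6,0,-0.05],0],[0.89,[-0.6,0,-0.05],0]]'; python3 -m inch '[[0.89,[-0.1,0,0],0],[0.89,[-0.2,0,0],0],[0.89,[-0.2,0,0],0]]';python3 -m inch '[[0.89,[-0.1,0,0],0],[0.89,[-0.2,0,0],0],[0.89,[-0.2,0,0],0]]'
```

```text
clock: 23.2
tool_pos: [0.5739, -0.0391, 0.0228]
eef_rot: [0.014, 1.0, -0.004, -0.012]
contact_force: [-3.6, 0.8, 1.7]
opening: 0.106
clock: 23.5
tool_pos: [0.5737, -0.0391, 0.0227]
eef_rot: [0.014, 1.0, -0.005, -0.014]
contact_force: [-8.3, 0.0, 5.4]
opening: 0.107
clock: 23.8
tool_pos: [0.5736, -0.0392, 0.0227]
eef_rot: [0.013, 1.0, -0.005, -0.016]
contact_force: [-13.4, 1.0, 9.5]
opening: 0.108
```

```bash
python3 - <<'E'
from h import *
s=r.get_state();print(s["tool_pos"],s["contact_force"],s["moment"])
im=viewer.snapshot("scene"); 
im=cv2.resize(im[170:270,200:310,::-1],None,fx=6,fy=6,interpolation=cv2.INTER_CUBIC)[:600]
cv2.imwrite("pics/s16.png",im)
E
python3 -m inch '[[0.89,[0.5,0,0],0],[0.89,[0.9,0,0],0],[0.89,[0.9,0,0],0]]'; python3 - <<'E'
from h import *
s=r.get_state();print(s["tool_pos"],s["contact_force"])
im=viewer.snapshot("scene"); 
im=cv2.resize(im[170:270,200:310,::-1],None,fx=6,fy=6,interpolation=cv2.INTER_CUBIC)[:600]
cv2.imwrite("pics/s17.png",im)
im=viewer.snapshot("wrist"); cv2.imwrite("pics/w17.png",cv2.resize(im[150:350,130:390,::-1],None,fx=2.5,fy=2.5,interpolation=cv2.INTER_CUBIC))
E
```

```text
[ 0.57358218 -0.03919723  0.02271224] [-13.42891858   1.01162861   9.52142219] [ 0.11498783  2.4243482  -0.01735407]
clock: 24.15
tool_pos: [0.5706, -0.039, 0.0233]
eef_rot: [0.014, 1.0, -0.004, -0.011]
contact_force: [-0.6, 0.4, 0.3]
opening: 0.104
[ 0.57060108 -0.03900113  0.02326019] [-0.58639314  0.35890558  0.31418927]
```

View pics/s16.png

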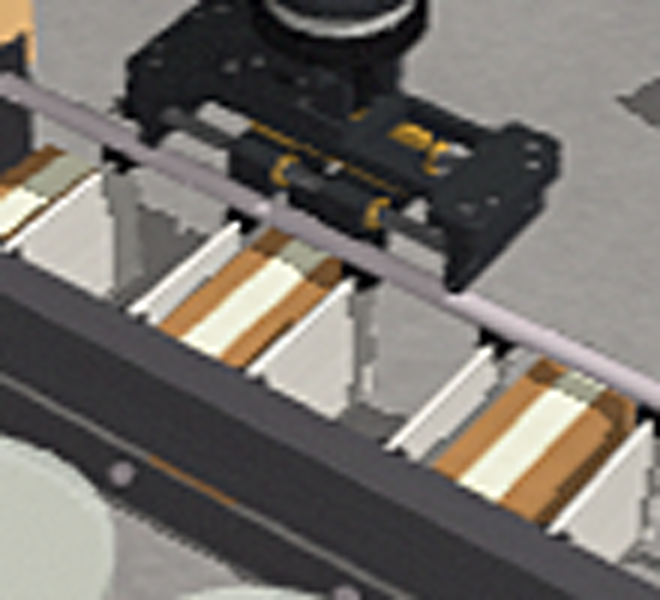

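View pics/s17.png

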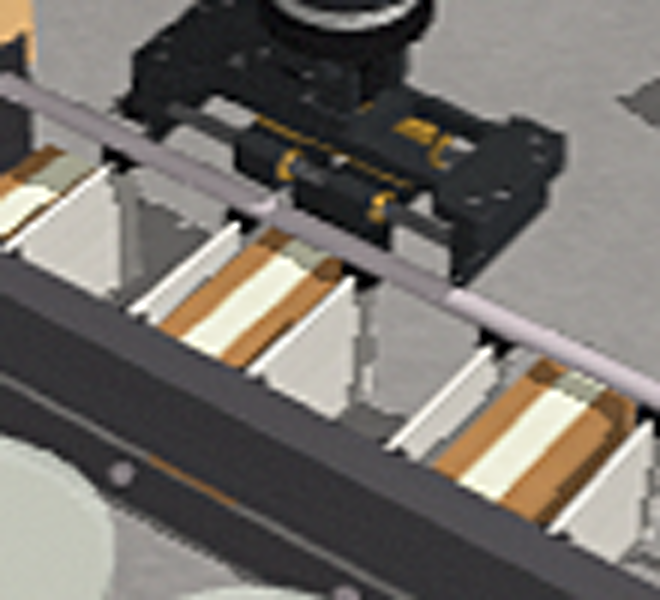

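View pics/w17.png

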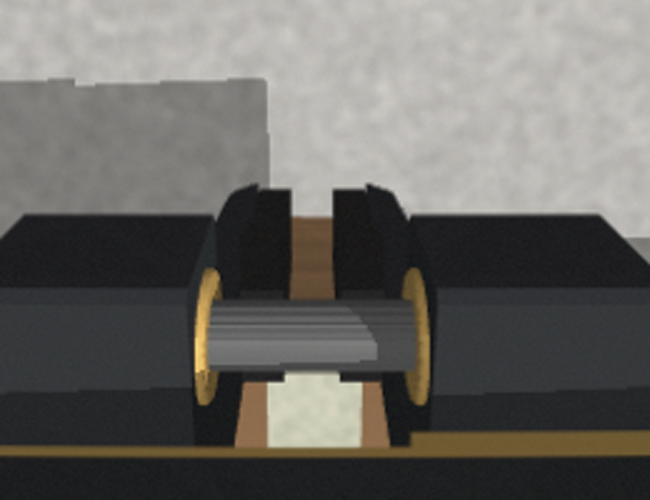

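```bash
python3 -m inch '[[0.89,[1,0,0],0],[0.89,[2.5,0,0],0],[0.89,[5,0,-1],0],[0.89,[7,0,-5],0],[0.89,[8,0,-10],0],[0.89,[8,0,-14],0],[0.89,[8,0,-18],0],[0.89,[8,0,-22],0],[0.89,[8,0,-22],0],[0.89,[8,0,-22],0]]'; python3 - <<'E'
from h import *
s=r.get_state();print(s["tool_pos"],s["eef_rot"],s["contact_force"])
T=viewer.camera_params("wrist")["world_to_cam"]
im=viewer.snapshot("wrist"); np.savez("w18.npz",T=T,im=im);cv2.imwrite("pics/w18.png",cv2.resize(im[190:280,180:330,::-1],None,fx=5,fy=5,interpolation=cv2.INTER_CUBIC))
im=viewer.snapshot("top"); cv2.imwrite("pics/t18.png",cv2.resize(im[115:235,160:310,::-1],None,fx=5,fy=5,interpolation=cv2.INTER_CUBIC))
E
```

```text
clock: 25.25
tool_pos: [0.4959, -0.0352, 0.2455]
eef_rot: [0.014, 1.0, -0.004, -0.01]
contact_force: [0.4, -0.5, -0.5]
opening: 0.111
[ 0.4959319  -0.03522743  0.24551784] [ 0.01425604  0.99983959 -0.00417791 -0.01000512] [ 0.38554059 -0.46811509 -0.46573185]
```

View pics/w18.png

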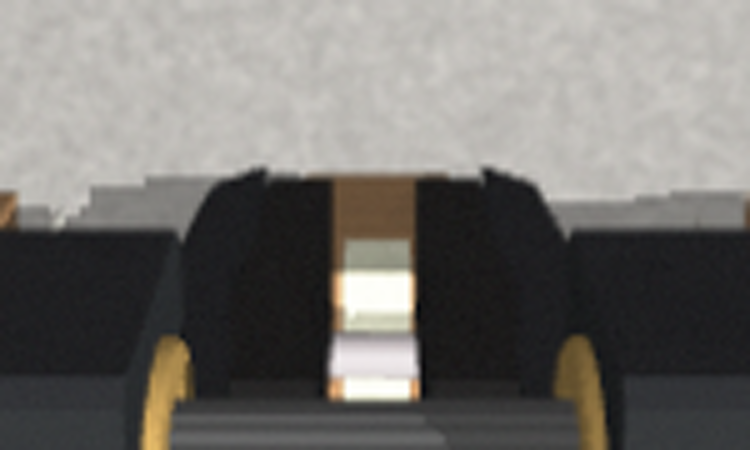

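View pics/t18.png

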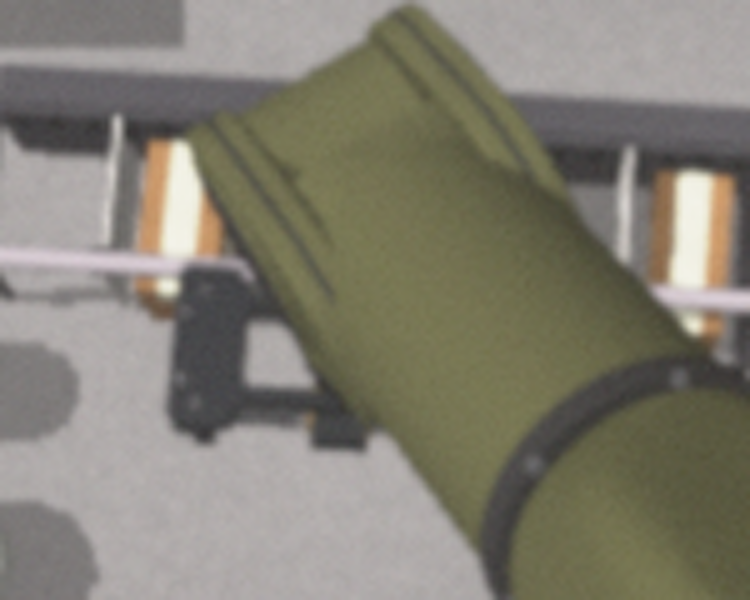

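```bash
python3 - <<'E'
from h import *
c=Cam("wrist"); c.T=np.load("w18.npz")["T"]
z=lambda u,v:[(u+.5)/5-.5+180,(v+.5)/5-.5+190]
for v in (172,175,178): print("bottom",v,c.at([z(375,v)],0).round(4))
for v in (265,268,271): print("top",v,c.at([z(375,v)],.075).round(4))
print("rail near/far",c.at([z(375,332)],.092).round(4),c.at([z(375,378)],.092).round(4))
# expected rail centre px
print((c.proj([.6001,-.039,.09])-[180,190]+.5)*5)
E
```

```text
bottom 172 [[ 0.5842 -0.0398  0.    ]]
bottom 175 [[ 0.5852 -0.0398  0.    ]]
bottom 178 [[ 0.5863 -0.0399  0.    ]]
top 265 [[ 0.5822 -0.0392  0.075 ]]
top 268 [[ 0.5831 -0.0392  0.075 ]]
top 271 [[ 0.584  -0.0392  0.075 ]]
rail near/far [[ 0.5931 -0.0393  0.092 ]] [[ 0.6062 -0.0397  0.092 ]]
[[377.59252169 353.37045585]]
```

```bash
python3 -m inch '[[0.5,[0,0,-2],0],[0,[0,4,-5],0],[0,[0,8,-5],0],[0,[0,12,-5],0],[0,[0,17,-5],0],[0,[0,21,-5],0],[0,[0,25,-5],0],[0,[0,25,-5],0],[0,[0,25,-5],0],[0,[0,25,-5],0]]'; python3 - <<'E'
from h import *
s=r.get_state();print(s["tool_pos"],s["contact_force"],s["qd"].round(3))
T=viewer.camera_params("wrist")["world_to_cam"]
im=viewer.snapshot("wrist"); np.savez("w19.npz",T=T,im=im);cv2.imwrite("pics/w19.png",cv2.resize(im[:,:,::-1],None,fx=1.5,fy=1.5))
im=viewer.snapshot("top"); cv2.imwrite("pics/t19.png",cv2.resize(im[115:235,160:310,::-1],None,fx=5,fy=5,interpolation=cv2.INTER_CUBIC)); cv2.imwrite("pics/t19f.png",im[:,:,::-1])
im=viewer.snapshot("scene"); cv2.imwrite("pics/s19.png",cv2.resize(im[150:310,160:400,::-1],None,fx=3.3,fy=3.3,interpolation=cv2.INTER_CUBIC))
t=Cam("top")
for n in ["cup_stack","bowl_stack","tape_roll","marker","cleaner","stock_low","stock_tall"]:
    o=viewer.outline_of("top",n); print(n,o[0]["bbox"] if o else None)
E
```

```text
clock: 26.35
tool_pos: [0.5031, 0.2133, 0.2915]
eef_rot: [0.015, 1.0, -0.005, -0.012]
contact_force: [0.5, -0.8, -0.4]
opening: 0.986
[0.50311671 0.21328404 0.29145019] [ 0.46341389 -0.84978467 -0.39667096] [ 0.019 -0.011  0.    -0.003 -0.003 -0.    -0.002]
cup_stack [391.0, 246.2, 40.9, 22.1]
bowl_stack [327.5, 179.3, 40.0, 39.9]
tape_roll None
marker [307.1, 213.0, 7.3, 50.4]
cleaner [394.3, 245.3, 37.8, 23.9]
stock_low [291.3, 150.2, 17.1, 36.3]
stock_tall [188.9, 142.7, 19.3, 37.8]
```

View pics/w19.png

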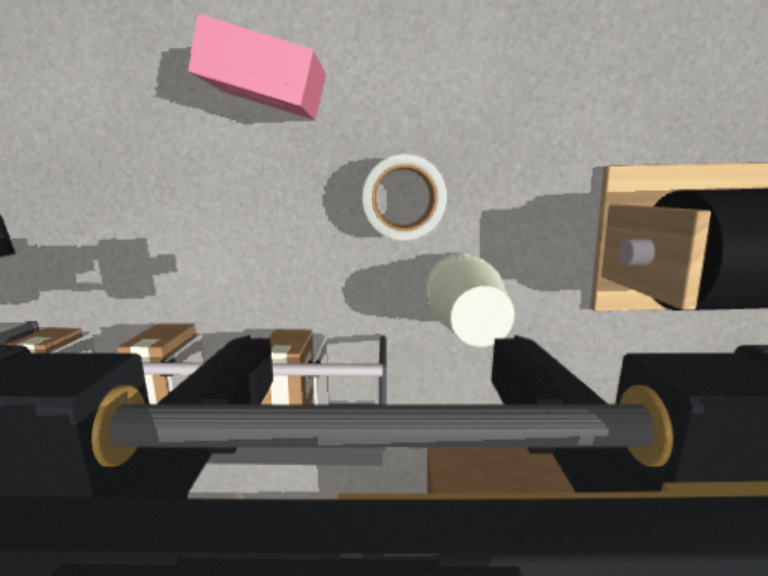

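View pics/t19.png

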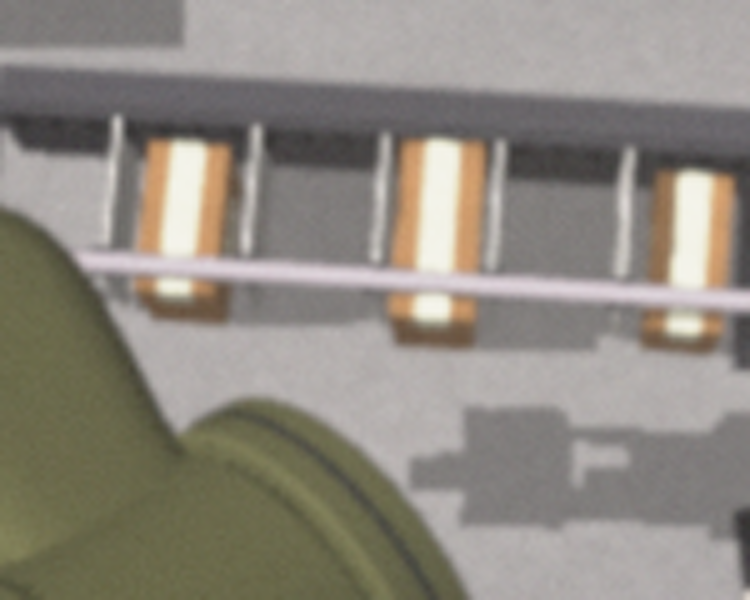

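View pics/s19.png

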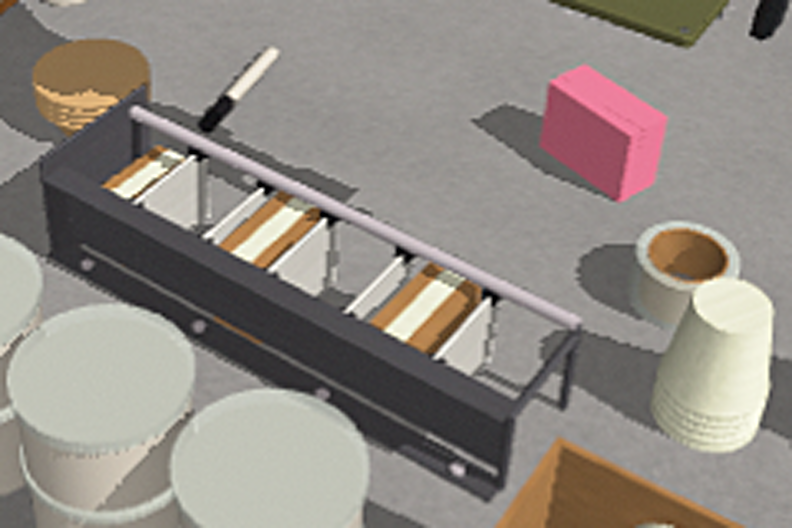

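```bash
python3 - <<'E'
from h import *
t=Cam("top"); z=lambda u,v:[(u+.5)/5-.5+160,(v+.5)/5-.5+115]
A=t.at([z(443,139)],.075)[0];B=t.at([z(431,324)],.075)[0]; print(A.round(4),B.round(4),np.hypot(*(A-B)[:2]),np.degrees(np.arctan2(*(A-B)[[1,0]])))
c,s=np.cos(-.03),np.sin(-.03)
for P in (A,B,(A+B)/2):
    d=P[:2]-[.5959,-.0027]; print((c*d[0]+s*d[1]).round(4),(-s*d[0]+c*d[1]).round(4))
E
```

```text
[ 0.6869 -0.0417  0.075 ] [ 0.5819 -0.0389  0.075 ] 0.10501321906586299 -1.5032808614403455
0.0921 -0.0362
-0.0129 -0.0366
0.0396 -0.0364
```

```bash
python3 - <<'E'
from h import *
s=r.get_state(); print(s["clock"],s["contact_force"]); print(r.finish_job())
E
```

```text
26.85 [-0.22695835 -0.86882336  0.09744267]
the job is handed in; nothing more can be done
None
```

I ran a fingertip along the rail over gaps 1, 2 and 3 from the solid end plate, then pushed the carton home into gap 3. The job was handed in at 26.9 s; the hand-in reports no verdict. The end plate is at the robot's right.

**Count:** the contact force was about 5 to 6 N over each gap, and the fingertip stayed on the rail between them.

**Push:** I straddled the carton loosely and slid it sideways and square with the finger faces, then pushed it in from behind until it stopped.

**Last checks:**
- **Carton:** its centre is about 40 mm inside the mouth and roughly centred between dividers 3 and 4. It is square to the rack within about 0.3° and stands about 10 mm proud, as expected when home.
- **Other things:** the bowls, marker, bottle and both stocked cartons are where they started in the top view.
- **Tape roll and cups:** the arm hid them from the top camera. In the scene picture they look unmoved, but I did not measure them.
- **Robot:** it stands clear of everything.

**What disagreed:**
- **Fingertip height:** the fingertips met the rail about 29 mm lower in tool height than `r.tcp_to_tips` implies. I set the heights from that touch instead.
- **Tool tilt:** near the arm's inner reach the tool tilted by about 1.2° and stayed so. The first 35 mm of the push was therefore a little above half height (about 46 mm); the carton stayed upright.
- **Final push:** it stopped at about 13 N, with 9.5 N upward. I could not rule out the gripper body brushing the rail at that moment, but the position measurements show the carton home.

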